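# Slide the electrode case home and throw the magnet lever

### The job

Push the tall, heavy electrode case across the machine table, low down near its base so that it slides upright without rocking, until it stands flush against the steel stop bar between the bar's two end cheeks. Then push the ball-ended lever all the way over, away from the robot, to switch on the magnet that holds the case. Only push: do not lift or carry anything, and leave the bottle, the copper electrode and the screwdriver where they are.

Things in the scene. Friction and masses are not known exactly. Their poses are not given: they have to be found in the camera images.
- case: Tall grey sheet-steel case, 84 mm deep (x) by 140 wide (y) by 180 tall, carrying handle on top up to 213; along its near side a foot of the same width, 36 mm deep and 35 high: push its flat face, x = -78. 1.3 to 1.9 kg, loose; friction 0.5 to 0.7: pushed over 60 mm up it may tip. Origin: on the table under the middle of the tall part; x towards the stop, z up. Starts 70 to 110 mm short of it, turned up to 0.2 rad.
- case_far (a point): Middle of the lower edge of the case's far face (case x = +42 mm, at table height), the face that must come against the stop bar. Same axes as the case.
- stop: Dark steel U-shaped stop fixed to the table, 30 mm high: a bar 236 mm long with an end cheek at each end reaching 28 mm towards the robot; 192 mm clear between the cheeks. Origin on the table at the middle of the bar's near face; x points away from the robot, square to that face, y along the bar, z up.
- magnet_box: Green housing of the lever, fixed to the table left or right of the work, 100 mm (x) by 52 (y) by 40 high. Origin at the centre of its underside; x is the direction in which the lever is pushed over (away from the robot), z up. The lever's hinge lies 36 mm above the origin, along y.
- lever_ball (a point): Centre of the black ball, 28 mm across, at the end of the lever, 85 mm from the hinge; the shaft is a steel rod 10 mm thick. At the start it is about 111 to 116 mm above the table and leans towards the robot.
- lever (a joint): Angle of the lever: 0 leaning 0.5 rad from upright towards the robot (housing -x), 1.0 at its end stop, leaning 0.5 rad the other way (housing +x). Starts at 0 to 0.15, takes about 3 N at the ball and stays where it is left.
- oil_bottle: Bystander: white bottle, 54 mm across, 150 mm tall, origin at the centre of its underside. On the other side of the work from the lever.
- electrode: Bystander: copper block electrode on a square steel foot 50 by 50 mm, 100 mm tall in all, origin at the centre of its underside.
- screwdriver: Bystander: screwdriver lying on the table near the robot, origin under its middle, its x along its length.
There are look-alikes about, which are no part of the job. Several things have the shape of the case; the one meant has the colours described above.

How it is judged:
On the way, in this order (a step that is already met when the one before it is completed fails the run):
1. the case stands flush against the stop bar, with the lever not yet thrown (x of case_far in the frame of stop above -0.005 m and y of case_far in the frame of stop between -0.032 and 0.032 m and angle between the x axis of case and the x axis of stop, either way round below 0.05 rad and angle between case's own z axis and vertical below 0.04 rad and height (world z) of case below 0.005 m and value of joint lever below 0.4 rad), for 0.2 s.
2. the lever is pushed all the way over (value of joint lever above 0.9 rad), for 0.1 s.
At the end, for the whole second after the job is handed in: The case stands upright at rest between the cheeks, its far face within 5 mm of the stop bar and within 0.05 rad of parallel to it, and the lever is over to at least 0.9 rad (x of case_far in the frame of stop above -0.005 m and y of case_far in the frame of stop between -0.032 and 0.032 m and angle between the x axis of case and the x axis of stop, either way round below 0.05 rad and angle between case's own z axis and vertical below 0.04 rad and height (world z) of case below 0.005 m and value of joint lever above 0.9 rad and linear speed of case below 0.01 m/s); the robot touches nothing.
It fails at once if the case rocks or tips (more than 0.12 rad) (angle between case's own z axis and vertical above 0.12 rad).
It fails at once if the case is lifted off the table (height (world z) of case above 0.012 m).
It fails at once if the lever is thrown before the case is home (value of joint lever above 0.6 rad and x of case_far in the frame of stop below -0.012 m).
It fails at once if the bottle, the electrode or the screwdriver is disturbed (moved more than 20 mm) (distance of any of oil_bottle, electrode, screwdriver from where it was at the start of the episode above 0.02 m).
It also fails if it takes over 56 s, if anything falls off the work surface, if the arm or the gripper's body presses on something with over 40 N, if the wrist force passes 120 N, or if a joint passes its speed limit or range.

### The arm

A 6-joint arm with a two-finger parallel gripper is mounted at the origin on the work surface. World frame = base frame: x ahead of the robot, y to its left, z up, the work surface at z = 0. Lengths are in m, angles in rad, forces in N, time in s.
With the tool pointing down it reaches from about 0.2 to 0.875 m from the base axis. Payload 3.4 kg.
Tool frame: the origin (TCP) lies at the very end of the fingers, on their centre line; the grasp point (between the pads) lies 19 mm behind it (grasp_offset is the distance from the TCP to the grasp point, in m); x points along the fingers, y is the direction in which the jaws open and shut, and the axes are right-handed (so a half turn about x gives the same grasp; the last joint's range is limited). The gripper opens to 94 mm and grips with 3 to 60 N. Pads are 16 mm wide; open, the fingers measure 119 mm over their backs; the gripper's body (75 mm by 177 mm) begins 78 mm behind the grasp point.
Start: joints at [1.092, 0.276, 1.505, -0, 1.361, -0.121], TCP at [0.201, 0.539, 0.185] pointing down, gripper open.
Joint ranges: [-2.89, 2.89], [-0.75, 2.08], [0.22, 2.7], [-1.18, 4.32], [0.11, 2.71], [-2.7, 2.7]. Speed limits (rad/s): [2.57, 2.57, 3.14, 3.14, 3.14, 3.14].

### API

Orientations are given as [roll, pitch, yaw] about the fixed x, y, z axes, in that order (R = Rz(yaw) Ry(pitch) Rx(roll)).
In Python, from bench import * gives the robot as it stands.
- The arm moves only by the tool send_rows, never from a script. Its argument "targets" is a list of rows, each an object of numbers: "dx", "dy", "dz": the shift along the tool's x, y, z in cm; "ax", "ay", "az": the turn, a rotation vector about the tool's x, y, z in rad; "jaw": the opening, from -1 (shut) to 1 (fully open). A call has 1 to 10 rows; each row shifts and turns the pose as measured when the row begins, along the tool's axes as they then stand; what a row does not reach is not made up. A row lasts 1/8 s, in which the tool goes at most 62.5 mm and 10.7 degrees, less where a joint would pass 70% of its speed; a pose out of reach is approached as far as the arm can. A call with a gripper value outside its range is refused whole. The fingers move at their own pace and stop on an object; "squeeze" is the grip in N (left out, the last holds). Time passes only in rows, so rows that do not move let the fingers close. It gives the time, the measured TCP pose, the force and the opening at its end, in the units of the state.
- state(): the state, without advancing time (a new reading comes with each control period).
- read_camera(name): name is "side" or "top" or "wrist"; returns (picture, depth): 420x560x3 uint8, red, green, blue; 420x560 float32, m along the optical axis (not along the pixel's ray), 0 where there is no reading.
- camera_info(name): a dict with "mtx" (3x3 intrinsics, pixels), "R" (3x3) and "t" (3): a world point X has camera coordinates R X + t; the wrist camera has in their place "hand_eye" (4x4, takes a point from camera to tool coordinates, whose origin is the TCP and whose axes are the tool frame's). Camera axes: x right, y down, z forward; pixel columns grow to the right and rows downward; lengths in m; the calibration is good to about 2 mm. A picture is of the moment at which its call begins: read the wrist's pose just before it. camera_info takes no time and is no camera call.
- sign_off(): hands the job in, once; it reports no verdict.
Trained networks look in the newest picture that a camera, given by its name, has taken for a name from the list of things; names that differ only in an ending like _2 or _b are one class to them, and where a whole thing is asked for, a point or a joint stands for the part that bears it (a point fixed in the world has none). Each returns a list of dicts, best first, with "confidence" (0 to 1); they miss things now and then, are a little off and sometimes report something else, mostly with a low value. They report only what shows in the picture. A call takes as long as a camera call. They do not tell look-alikes from the thing itself.
- boxes_of(camera, thing): "bbox" ([centre column, centre row, width, height] in pixels, round what is visible of it).
- spot_point(camera, thing): "location" ([column, row] in pixels: a listed point, or the origin of a listed thing).
The state is a dict: "time": time; "joint_positions": joint angles; "qvel": joint speeds; "joint_torque": joint torques, N m; "eef_pos": TCP position; "ee_rot": TCP orientation; "ft_force": force on the tool from outside, world axes, zero at the start; "wrist_torque": the same for the moment, N m; "width": finger opening in m.
Only numpy, scipy, OpenCV 4.12 (cv2) and the standard library are available. Lean on these libraries where they do the work, as an engineer would, in place of code of your own. Each camera call takes 0.05 s, during which the arm holds its last target.

## Working session

There is one attempt and no reset: what is moved stays moved. The work goes in short steps, Python scripts to look and compute and a tool call to move; the robot and the scene stay as the last step left them, time stands still between calls to the robot, and variables do not carry over. Pictures are saved under pics/ and viewed, and the job is handed in when it is done.

Besides the shell and the picture viewer there is one more tool, called after ">>>" as name([rows], argument=value, ...), one row to a line, values as JSON. send_rows: Moves the arm, as the interface text tells. Its arguments: {"type":"object","properties":{"targets":{"type":"array","items":{"type":"object","properties":{"dx":{"type":"number"},"dy":{"type":"number"},"dz":{"type":"number"},"ax":{"type":"number"},"ay":{"type":"number"},"az":{"type":"number"},"jaw":{"type":"number"}}}},"squeeze":{"type":"number"}},"required":["targets"]}

```bash
mkdir -p pics; ls; python3 - <<'E'
from bench import *
import cv2,numpy as np,pickle
s=state();print(s)
for n in ["side","top"]:
    im,d=read_camera(n); cv2.imwrite(f"pics/{n}0.png",im[:,:,::-1]); np.savez(f"{n}0.npz",im=im,d=d)
    for t in ["case","stop","magnet_box","lever_ball","case_far","oil_bottle","electrode","screwdriver"]:
        r=spot_point(n,t); print(n,t,[(np.round(x["location"]).tolist(),round(x["confidence"],2)) for x in r[:4]])
print(state()["time"])
E
```

```text
pics
{'time': 0.0, 'joint_positions': array([ 1.09196542e+00,  2.76595097e-01,  1.50610010e+00, -3.33654085e-06,
        1.36066271e+00, -1.20987231e-01]), 'qvel': array([ 0.00060719, -0.00199572,  0.0013272 ,  0.00031797,  0.00112079,
       -0.00020076]), 'joint_torque': array([-1.34642090e-03, -4.04592276e+01, -2.37229747e+01,  7.02645234e-02,
        3.45310732e-02, -1.47644168e-04]), 'eef_pos': array([0.20112682, 0.53805742, 0.18371786]), 'ee_rot': array([-1.68993572,  1.56903106, -2.0477787 ]), 'ft_force': array([-0.05186438, -0.78260965,  0.36923493]), 'wrist_torque': array([0.01654598, 0.01042033, 0.04766297]), 'width': 0.09373516138340242}
side case [([252.0, 273.0], 0.97), ([283.0, 191.0], 0.81), ([174.0, 172.0], 0.57)]
side stop [([271.0, 326.0], 0.78)]
side magnet_box [([153.0, 221.0], 0.72), ([158.0, 250.0], 0.58)]
side lever_ball [([150.0, 220.0], 0.76)]
side case_far [([258.0, 288.0], 0.94), ([298.0, 197.0], 0.88)]
side oil_bottle [([397.0, 212.0], 0.57)]
side electrode [([160.0, 320.0], 0.81)]
side screwdriver [([360.0, 167.0], 0.62)]
top case [([391.0, 310.0], 0.94), ([322.0, 180.0], 0.81), ([279.0, 263.0], 0.59)]
top stop [([314.0, 129.0], 0.68), ([323.0, 177.0], 0.62)]
top magnet_box [([406.0, 214.0], 0.8)]
top lever_ball [([419.0, 219.0], 0.64)]
top case_far []
top oil_bottle [([176.0, 219.0], 0.71)]
top electrode [([402.0, 152.0], 0.64)]
top screwdriver []
0.9
```

View pics/side0.png

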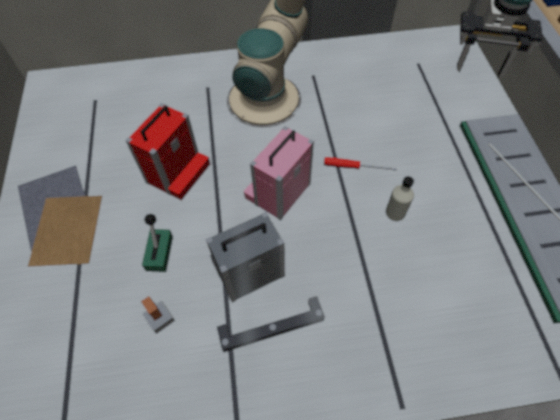

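View pics/top0.png

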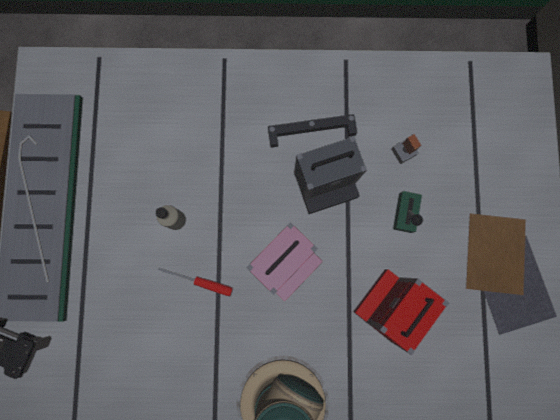

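```bash
cat > h.py <<'E'
from bench import *
import cv2,numpy as np
def cloud(n,d):
    c=camera_info(n);K=np.array(c["mtx"]);R=np.array(c["R"]);t=np.array(c["t"])
    v,u=np.mgrid[:d.shape[0],:d.shape[1]]
    P=np.stack([(u-K[0,2])/K[0,0]*d,(v-K[1,2])/K[1,1]*d,d],-1)
    return (P-t)@R
def heightmap(Ps,ims,ds,x0=0.0,x1=1.0,y0=-.6,y1=.6,r=0.002):
    pass
E
python3 - <<'E'
from h import *
for n in ["top","side"]:
    z=np.load(f"{n}0.npz");d=z["d"];im=z["im"];P=cloud(n,d)
    c=camera_info(n);print(n,"campos",-np.array(c["R"]).T@c["t"],"missing",(d==0).mean())
    for name,(u,v) in ({"tab":(200,200),"casetop":(320,160),"caseL":(300,165),"foot":(330,197),"stopmid":(312,124),"stL":(272,140),"stR":(353,130),"ball":(418,219),"box":(405,215),"bot":(165,213),"elec":(400,152),"pink":(300,250),"pinkfoot":(310,280)} if n=="top" else {"tab":(350,350),"casetop":(235,240),"face":(250,280),"stop":(272,327),"ball":(150,219),"box":(160,255),"pink":(280,160)}).items():
        print(name,np.round(P[v,u],3),im[v,u])
E
```

```text
top campos [0.33060998 0.01191724 1.11949254] missing 0.004179421768707483
tab [ 0.517  0.224 -0.002] [121 123 131]
casetop [ 0.58  -0.08   0.184] [61 63 70]
caseL [ 0.57  -0.035  0.177] [52 55 59]
foot [ 0.521 -0.12   0.036] [54 54 56]
stopmid [ 0.719 -0.074  0.032] [ 92  95 102]
stL [0.674 0.032 0.031] [55 51 59]
stR [ 0.704 -0.184  0.03 ] [51 55 53]
ball [ 0.454 -0.317  0.129] [46 45 44]
box [ 0.475 -0.312  0.044] [45 70 63]
bot [0.461 0.275 0.149] [34 32 34]
elec [ 0.644 -0.307  0.033] [ 96  94 104]
pink [ 0.376 -0.035  0.183] [139 111 131]
pinkfoot [ 0.307 -0.07   0.001] [119 123 130]
side campos [ 1.00069175 -0.08381734  0.98810647] missing 0.003873299319727891
tab [ 0.787  0.09  -0.   ] [150 156 160]
casetop [ 0.588 -0.124  0.208] [72 76 79]
face [ 0.621 -0.107  0.074] [63 65 66]
stop [ 0.72  -0.073  0.032] [123 130 137]
ball [ 0.461 -0.314  0.125] [35 36 35]
box [ 0.51  -0.313  0.038] [51 92 77]
pink [ 0.381 -0.003  0.178] [173 131 151]
```

```bash
python3 - <<'E'
from h import *
A=[cloud(n,np.load(f"{n}0.npz")["d"]).reshape(-1,3) for n in ["top","side"]]
I=[np.load(f"{n}0.npz")["im"].reshape(-1,3).astype(int) for n in ["top","side"]]
def band(P,lo,hi,xr,yr):
    m=(P[:,2]>lo)&(P[:,2]<hi)&(P[:,0]>xr[0])&(P[:,0]<xr[1])&(P[:,1]>yr[0])&(P[:,1]<yr[1]);return P[m]
for i,n in enumerate(["top","side"]):
  for nm,b in {"casetop":(.172,.19,(.5,.7),(-.25,.06)),"foot":(.028,.042,(.45,.58),(-.22,.03)),"stop":(.024,.037,(.64,.78),(-.22,.06)),
     "box":(.033,.047,(.4,.56),(-.38,-.24)),"pinktop":(.172,.19,(.3,.47),(-.13,.1)),"pinkfoot":(.028,.042,(.25,.47),(-.13,.13)),"ball":(.105,.14,(.35,.56),(-.4,-.25)),"elec":(.02,.11,(.58,.75),(-.4,-.25)),"handle":(.2,.22,(.5,.7),(-.25,.06)),"redtop":(.172,.19,(.2,.4),(-.5,-.15))}.items():
    p=band(A[i],*b)
    if len(p)<10: print(n,nm,len(p));continue
    r=cv2.minAreaRect((p[:,:2]*1000).astype(np.float32))
    print(n,nm,len(p),"z",p[:,2].mean().round(4),"rect",np.round(r[0],1),np.round(r[1],1),round(r[2],1),"ext",np.round([p[:,0].min(),p[:,0].max(),p[:,1].min(),p[:,1].max()],3))
E
```

```text
top casetop 2034 z 0.1808 rect [ 576.8 -107. ] [ 85.8 141.5] 19.0 ext [ 0.514  0.638 -0.187 -0.028]
top foot 786 z 0.0357 rect [ 549.5 -116.7] [ 98.7 141.3] 18.7 ext [ 0.481  0.574 -0.196 -0.034]
top stop 990 z 0.0309 rect [707.  -75.8] [ 54.3 236.2] 8.9 ext [ 0.663  0.75  -0.195  0.043]
top box 695 z 0.0409 rect [ 486.8 -324. ] [ 52.6 100.7] 78.7 ext [ 0.434  0.539 -0.357 -0.29 ]
top pinktop 2117 z 0.1807 rect [359.6   4.4] [ 84.7 141.1] 46.2 ext [ 0.301  0.439 -0.075  0.084]
top pinkfoot 692 z 0.0358 rect [316.4 -40.4] [ 32.1 138.1] 46.3 ext [ 0.258  0.376 -0.098  0.018]
top ball 111 z 0.1243 rect [ 454.4 -317.7] [25.2 26.2] 62.2 ext [ 0.441  0.468 -0.331 -0.304]
top elec 461 z 0.0588 rect [ 653.1 -323.6] [50.1 50.3] 30.1 ext [ 0.621  0.679 -0.356 -0.291]
top handle 209 z 0.2122 rect [ 576.9 -106.1] [10.7 97.7] 18.8 ext [ 0.558  0.595 -0.153 -0.06 ]
top redtop 1903 z 0.1807 rect [ 235.3 -285.1] [ 86.7 141.1] 52.0 ext [ 0.201  0.317 -0.361 -0.208]
side casetop 2260 z 0.1787 rect [ 577.5 -104.8] [ 86.4 141.1] 19.1 ext [ 0.515  0.64  -0.185 -0.026]
side foot 11 z 0.0337 rect [ 551.5 -187.5] [49.   2.2] 16.0 ext [ 0.528  0.575 -0.194 -0.18 ]
side stop 1482 z 0.0289 rect [681.6 -77.1] [105.6 235.9] 8.8 ext [ 0.64   0.75  -0.193  0.046]
side box 756 z 0.0385 rect [ 487.2 -322.2] [ 52.9 101.9] 79.5 ext [ 0.433  0.541 -0.356 -0.289]
side pinktop 1540 z 0.1786 rect [360.1   6. ] [ 87.  142.2] 46.0 ext [ 0.301  0.44  -0.073  0.085]
side pinkfoot 247 z 0.0344 rect [348.8  -7.3] [121.3 140.6] 46.0 ext [ 0.332  0.439 -0.096  0.085]
side ball 118 z 0.1211 rect [ 458.1 -314.6] [24.6 23.1] 86.9 ext [ 0.446  0.47  -0.327 -0.302]
side elec 626 z 0.0528 rect [ 654.6 -321.7] [50.7 50.3] 31.0 ext [ 0.623  0.687 -0.355 -0.289]
side handle 248 z 0.21 rect [ 578.1 -104.6] [10.6 98.9] 18.3 ext [ 0.56   0.597 -0.152 -0.058]
side redtop 1255 z 0.1785 rect [ 236.2 -282.9] [ 89.4 143.3] 51.2 ext [ 0.2    0.318 -0.36  -0.206]
```

```bash
cat >> h.py <<'E'
from scipy.spatial.transform import Rotation as Rot, Slerp
import json
def cur():
    s=state(); return np.array(s["eef_pos"]),Rot.from_euler("xyz",s["ee_rot"]),s
def toolR(yaw,tilt,sgn):
    d=np.array([np.cos(yaw),np.sin(yaw),0]); x=np.sin(tilt)*d+np.array([0,0,-np.cos(tilt)])
    y=sgn*np.array([-np.sin(yaw),np.cos(yaw),0]); return Rot.from_matrix(np.stack([x,y,np.cross(x,y)],1))
def plan(wps):
    """wps: list of (pos,Rot,nrows)"""
    p,R,s=cur(); rows=[]
    for q,Q,n in wps:
        q=np.array(q); sl=Slerp([0,1],Rot.concatenate([R,Q]))
        p0=p;R0=R
        for k in range(1,n+1):
            pn=p0+(q-p0)*k/n; Rn=sl(k/n)
            d=R.inv().apply(pn-p)*100; a=(R.inv()*Rn).as_rotvec()
            rows.append(dict(zip(["dx","dy","dz","ax","ay","az"],[float(v) for v in np.r_[np.round(d,2),np.round(a,3)]])))
            p,R=pn,Rn
    for r in rows: print(json.dumps(r))
def yaw_of():
    p,R,s=cur(); M=R.as_matrix(); return p,M
E
python3 - <<'E'
from h import *
p,R,s=cur(); print(R.as_matrix().round(3))
for sg in (1,-1): print(sg,(R.inv()*toolR(.332,.07,sg)).magnitude())
sg=1 if R.as_matrix()[1,1]>0 else -1
sg=min((1,-1),key=lambda g:(R.inv()*toolR(.332,.07,g)).magnitude())
T=toolR(.332,.07,sg)
plan([([.25,.45,.32],R,3),([.475,-.15,.32],T,14)])
E
```

```text
[[ 0.     0.35   0.937]
 [ 0.     0.937 -0.35 ]
 [-1.     0.     0.   ]]
1 0.6931863353646435
-1 2.4522336454935463
{"dx": -4.51, "dy": -2.2, "dz": 2.55, "ax": 0.0, "ay": 0.0, "az": 0.0}
{"dx": -4.51, "dy": -2.2, "dz": 2.55, "ax": 0.0, "ay": 0.0, "az": 0.0}
{"dx": -4.51, "dy": -2.2, "dz": 2.55, "ax": 0.0, "ay": 0.0, "az": 0.0}
{"dx": -0.0, "dy": -3.45, "dz": 3.01, "ax": -0.049, "ay": -0.005, "az": 0.002}
{"dx": 0.01, "dy": -3.6, "dz": 2.83, "ax": -0.049, "ay": -0.005, "az": 0.002}
{"dx": 0.01, "dy": -3.73, "dz": 2.65, "ax": -0.049, "ay": -0.005, "az": 0.002}
{"dx": 0.02, "dy": -3.86, "dz": 2.47, "ax": -0.049, "ay": -0.005, "az": 0.002}
{"dx": 0.02, "dy": -3.97, "dz": 2.27, "ax": -0.049, "ay": -0.005, "az": 0.002}
{"dx": 0.03, "dy": -4.08, "dz": 2.07, "ax": -0.049, "ay": -0.005, "az": 0.002}
{"dx": 0.03, "dy": -4.18, "dz": 1.87, "ax": -0.049, "ay": -0.005, "az": 0.002}
{"dx": 0.03, "dy": -4.26, "dz": 1.66, "ax": -0.049, "ay": -0.005, "az": 0.002}
{"dx": 0.03, "dy": -4.34, "dz": 1.45, "ax": -0.049, "ay": -0.005, "az": 0.002}
{"dx": 0.03, "dy": -4.41, "dz": 1.23, "ax": -0.049, "ay": -0.005, "az": 0.002}
{"dx": 0.03, "dy": -4.46, "dz": 1.02, "ax": -0.049, "ay": -0.005, "az": 0.002}
{"dx": 0.03, "dy": -4.51, "dz": 0.79, "ax": -0.049, "ay": -0.005, "az": 0.002}
{"dx": 0.02, "dy": -4.54, "dz": 0.57, "ax": -0.049, "ay": -0.005, "az": 0.002}
{"dx": 0.02, "dy": -4.56, "dz": 0.35, "ax": -0.049, "ay": -0.005, "az": 0.002}
```

>>> send_rows([
  {"dx":-4.5,"dy":-2.2,"dz":2.5,"jaw":1},
  {"dx":-4.5,"dy":-2.2,"dz":2.5,"jaw":1},
  {"dx":-4.5,"dy":-2.2,"dz":2.5,"jaw":1},
  {"dy":-3.5,"dz":3.0,"ax":-0.049,"jaw":1},
  {"dy":-3.6,"dz":2.8,"ax":-0.049,"jaw":1},
  {"dy":-3.7,"dz":2.6,"ax":-0.049,"jaw":1},
  {"dy":-3.9,"dz":2.5,"ax":-0.049,"jaw":1},
  {"dy":-4.0,"dz":2.3,"ax":-0.049,"jaw":1},
  {"dy":-4.1,"dz":2.1,"ax":-0.049,"jaw":1},
  {"dy":-4.2,"dz":1.9,"ax":-0.049,"jaw":1},
])

```text
invalid input at $.targets[0]: expected keys dx, dy, dz, ax, ay, az, jaw
```

```bash
python3 - <<'E'
from h import *
p,R,s=cur(); print(p,s["time"],R.as_matrix().round(3).tolist(),s["ft_force"])
plan([([.475,-.15,.32],toolR(.332,.07,1),9)])
E
```

```text
[0.20137909 0.53862516 0.1846536 ] 0.9 [[0.0, 0.35, 0.937], [0.0, 0.937, -0.35], [-1.0, 0.0, 0.0]] [0.30912993 0.03655582 0.50007052]
{"dx": -1.5, "dy": -6.1, "dz": 5.53, "ax": -0.077, "ay": -0.007, "az": 0.003}
{"dx": -1.48, "dy": -6.5, "dz": 5.06, "ax": -0.077, "ay": -0.007, "az": 0.003}
{"dx": -1.46, "dy": -6.87, "dz": 4.55, "ax": -0.077, "ay": -0.007, "az": 0.003}
{"dx": -1.45, "dy": -7.19, "dz": 4.03, "ax": -0.077, "ay": -0.007, "az": 0.003}
{"dx": -1.44, "dy": -7.48, "dz": 3.47, "ax": -0.077, "ay": -0.007, "az": 0.003}
{"dx": -1.44, "dy": -7.72, "dz": 2.9, "ax": -0.077, "ay": -0.007, "az": 0.003}
{"dx": -1.44, "dy": -7.91, "dz": 2.31, "ax": -0.077, "ay": -0.007, "az": 0.003}
{"dx": -1.45, "dy": -8.06, "dz": 1.71, "ax": -0.077, "ay": -0.007, "az": 0.003}
{"dx": -1.46, "dy": -8.17, "dz": 1.1, "ax": -0.077, "ay": -0.007, "az": 0.003}
```

All keys are required.

>>> send_rows([
  {"dx":-4.5,"dy":-2.2,"dz":2.5,"ax":0,"ay":0,"az":0,"jaw":1},
  {"dx":-4.5,"dy":-2.2,"dz":2.5,"ax":0,"ay":0,"az":0,"jaw":1},
  {"dx":-4.5,"dy":-2.2,"dz":2.5,"ax":0,"ay":0,"az":0,"jaw":1},
  {"dx":0,"dy":-3.5,"dz":3.0,"ax":-0.049,"ay":0,"az":0,"jaw":1},
  {"dx":0,"dy":-3.6,"dz":2.8,"ax":-0.049,"ay":0,"az":0,"jaw":1},
  {"dx":0,"dy":-3.7,"dz":2.6,"ax":-0.049,"ay":0,"az":0,"jaw":1},
  {"dx":0,"dy":-3.9,"dz":2.5,"ax":-0.049,"ay":0,"az":0,"jaw":1},
  {"dx":0,"dy":-4.0,"dz":2.3,"ax":-0.049,"ay":0,"az":0,"jaw":1},
  {"dx":0,"dy":-4.1,"dz":2.1,"ax":-0.049,"ay":0,"az":0,"jaw":1},
  {"dx":0,"dy":-4.2,"dz":1.9,"ax":-0.049,"ay":0,"az":0,"jaw":1},
])

```text
time: 2.15
eef_pos: [0.3675, 0.1413, 0.325]
ee_rot: [0.12, 1.564, 0.124]
ft_force: [0.7, 0.8, -0.5]
width: 0.0942
```

```bash
python3 - <<'E'
from h import *
p,R,s=cur(); print(p,s["time"],R.as_matrix().round(3).tolist(),s["ft_force"])
plan([([.475,-.15,.32],toolR(.332,.07,1),9)])
E
```

```text
[0.36747882 0.14133579 0.32503721] 2.15 [[0.007, -0.004, 1.0], [0.001, 1.0, 0.004], [-1.0, 0.001, 0.007]] [ 0.7379457   0.80643015 -0.51799832]
{"dx": 0.06, "dy": -3.24, "dz": 1.18, "ax": -0.036, "ay": -0.007, "az": 0.001}
{"dx": 0.07, "dy": -3.28, "dz": 1.06, "ax": -0.036, "ay": -0.007, "az": 0.001}
{"dx": 0.07, "dy": -3.32, "dz": 0.94, "ax": -0.036, "ay": -0.007, "az": 0.001}
{"dx": 0.07, "dy": -3.35, "dz": 0.82, "ax": -0.036, "ay": -0.007, "az": 0.001}
{"dx": 0.07, "dy": -3.38, "dz": 0.7, "ax": -0.036, "ay": -0.007, "az": 0.001}
{"dx": 0.07, "dy": -3.4, "dz": 0.57, "ax": -0.036, "ay": -0.007, "az": 0.001}
{"dx": 0.07, "dy": -3.42, "dz": 0.45, "ax": -0.036, "ay": -0.007, "az": 0.001}
{"dx": 0.07, "dy": -3.44, "dz": 0.32, "ax": -0.036, "ay": -0.007, "az": 0.001}
{"dx": 0.06, "dy": -3.44, "dz": 0.2, "ax": -0.036, "ay": -0.007, "az": 0.001}
```

>>> send_rows([
  {"dx":0.1,"dy":-3.3,"dz":1.2,"ax":-0.036,"ay":-0.007,"az":0,"jaw":1},
  {"dx":0.1,"dy":-3.3,"dz":1.1,"ax":-0.036,"ay":-0.007,"az":0,"jaw":1},
  {"dx":0.1,"dy":-3.3,"dz":0.9,"ax":-0.036,"ay":-0.007,"az":0,"jaw":1},
  {"dx":0.1,"dy":-3.4,"dz":0.8,"ax":-0.036,"ay":-0.007,"az":0,"jaw":1},
  {"dx":0.1,"dy":-3.4,"dz":0.7,"ax":-0.036,"ay":-0.007,"az":0,"jaw":1},
  {"dx":0.1,"dy":-3.4,"dz":0.6,"ax":-0.036,"ay":-0.007,"az":0,"jaw":1},
  {"dx":0.1,"dy":-3.4,"dz":0.4,"ax":-0.036,"ay":-0.007,"az":0,"jaw":1},
  {"dx":0.1,"dy":-3.4,"dz":0.3,"ax":-0.036,"ay":-0.007,"az":0,"jaw":1},
  {"dx":0.1,"dy":-3.4,"dz":0.2,"ax":-0.036,"ay":-0.007,"az":0,"jaw":1},
])

```text
time: 3.28
eef_pos: [0.4773, -0.1613, 0.3203]
ee_rot: [-0.184, 1.494, 0.152]
ft_force: [0.6, -0.1, 0.7]
width: 0.094
```

```bash
python3 - <<'E'
from h import *
p,R,s=cur(); print(p,s["time"],R.as_matrix().round(3).tolist(),s["ft_force"])
T=toolR(.332,.07,1)
plan([([.487,-.145,.25],T,2),([.487,-.145,.02],T,7)])
E
```

```text
[ 0.47730174 -0.16133562  0.32029396] 3.275 [[0.076, -0.329, 0.941], [0.012, 0.944, 0.329], [-0.997, -0.014, 0.075]] [ 0.63775243 -0.1432479   0.69443533]
{"dx": 3.55, "dy": 0.66, "dz": 0.46, "ax": 0.002, "ay": 0.003, "az": 0.007}
{"dx": 3.55, "dy": 0.64, "dz": 0.47, "ax": 0.002, "ay": 0.003, "az": 0.007}
{"dx": 3.28, "dy": -0.0, "dz": -0.23, "ax": 0.0, "ay": 0.0, "az": 0.0}
{"dx": 3.28, "dy": -0.0, "dz": -0.23, "ax": 0.0, "ay": 0.0, "az": 0.0}
{"dx": 3.28, "dy": -0.0, "dz": -0.23, "ax": 0.0, "ay": 0.0, "az": 0.0}
{"dx": 3.28, "dy": -0.0, "dz": -0.23, "ax": 0.0, "ay": 0.0, "az": 0.0}
{"dx": 3.28, "dy": -0.0, "dz": -0.23, "ax": 0.0, "ay": 0.0, "az": -0.0}
{"dx": 3.28, "dy": -0.0, "dz": -0.23, "ax": 0.0, "ay": 0.0, "az": 0.0}
{"dx": 3.28, "dy": -0.0, "dz": -0.23, "ax": 0.0, "ay": 0.0, "az": 0.0}
```

>>> send_rows([
  {"dx":3.5,"dy":0.6,"dz":0.45,"ax":0,"ay":0,"az":0.007,"jaw":1},
  {"dx":3.5,"dy":0.6,"dz":0.45,"ax":0,"ay":0,"az":0.007,"jaw":1},
  {"dx":3.3,"dy":0,"dz":-0.2,"ax":0,"ay":0,"az":0,"jaw":1},
  {"dx":3.3,"dy":0,"dz":-0.2,"ax":0,"ay":0,"az":0,"jaw":1},
  {"dx":3.3,"dy":0,"dz":-0.2,"ax":0,"ay":0,"az":0,"jaw":1},
  {"dx":3.3,"dy":0,"dz":-0.2,"ax":0,"ay":0,"az":0,"jaw":1},
  {"dx":3.3,"dy":0,"dz":-0.2,"ax":0,"ay":0,"az":0,"jaw":1},
])

```text
time: 4.15
eef_pos: [0.4939, -0.1502, 0.082]
ee_rot: [-0.09, 1.489, 0.242]
ft_force: [0.5, -0.6, -0.3]
width: 0.094
```

```bash
cat >> h.py <<'E'
def casefit(tag):
    out={}
    for n in ["side","top"]:
        im,d=read_camera(n); cv2.imwrite(f"pics/{n}{tag}.png",im[:,:,::-1]); np.savez(f"{n}{tag}.npz",im=im,d=d)
        P=cloud(n,d).reshape(-1,3)
        m=(P[:,2]>.17)&(P[:,2]<.188)&(P[:,0]>.52)&(P[:,0]<.76)&(P[:,1]>-.25)&(P[:,1]<.06); p=P[m]
        r=cv2.minAreaRect((p[:,:2]*1000).astype(np.float32)); print(n,len(p),np.round(r[0],1),np.round(r[1],1),round(r[2],1))
E
python3 - <<'E'
from h import *
p,R,s=cur(); print(p,s["time"],R.as_matrix().round(3).tolist(),s["ft_force"])
casefit("1")
E
```

```text
[ 0.49388531 -0.15022898  0.08199639] 4.15 [[0.08, -0.326, 0.942], [0.02, 0.945, 0.325], [-0.997, -0.007, 0.082]] [ 0.53359069 -0.61423385 -0.30588644]
side 2285 [ 577.  -104.8] [ 87.  141.7] 19.1
top 1807 [ 577.2 -106.9] [ 85.2 141.7] 19.3
```

View pics/top1.png

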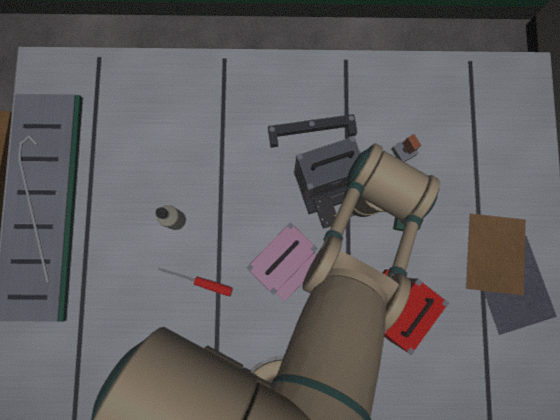

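View pics/side1.png

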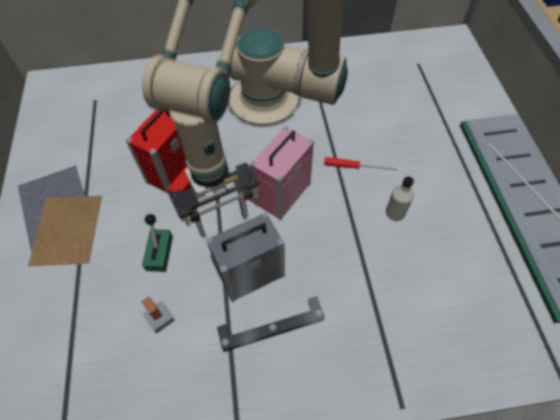

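>>> send_rows([
  {"dx":2.2,"dy":0.4,"dz":-0.2,"ax":0,"ay":0,"az":0,"jaw":1},
  {"dx":2.2,"dy":0.4,"dz":-0.2,"ax":0,"ay":0,"az":0,"jaw":1},
  {"dx":1.6,"dy":0,"dz":-0.2,"ax":0,"ay":0,"az":0,"jaw":1},
  {"dx":0,"dy":0,"dz":0.0,"ax":0,"ay":0,"az":0,"jaw":1},
])

```text
time: 4.75
eef_pos: [0.4913, -0.1437, 0.0231]
ee_rot: [-0.089, 1.488, 0.243]
ft_force: [0.0, -1.4, -0.5]
width: 0.0939
```

```bash
python3 - <<'E'
from h import *
p,R,s=cur(); print(p,s["time"],R.as_matrix().round(3).tolist(),s["ft_force"])
C=np.array([.577,-.106]);c=np.array([np.cos(.332),np.sin(.332)]);e=p[:2]-C;print("case frame",e@c,e@[-c[1],c[0]])
# stop frame pose targets
so=np.array([.708,-.076]);a=.155;S=lambda x,y,z:[*(so+x*np.array([np.cos(a),np.sin(a)])+y*np.array([-np.sin(a),np.cos(a)])),z]
e=p[:2]-so;x0,y0=e@[np.cos(a),np.sin(a)],e@[-np.sin(a),np.cos(a)];print("stop frame",x0,y0)
plan([(S(x0+.012,y0,.018),toolR(.332,.07,1),2),(S(-.178,-.014,.018),toolR(.155,.07,1),8)])
E
```

```text
[ 0.49129668 -0.14368285  0.02314461] 4.75 [[0.08, -0.326, 0.942], [0.02, 0.945, 0.325], [-0.997, -0.007, 0.082]] [ 0.04382952 -1.35089004 -0.51677343]
case frame -0.09330540436421915 -0.007691416795189129
stop frame -0.22455426376183346 -0.03341675991760443
{"dx": 0.31, "dy": -0.1, "dz": 0.57, "ax": 0.0, "ay": 0.006, "az": 0.004}
{"dx": 0.3, "dy": -0.1, "dz": 0.57, "ax": 0.0, "ay": 0.006, "az": 0.004}
{"dx": 0.03, "dy": 0.16, "dz": 0.47, "ax": 0.022, "ay": -0.0, "az": -0.002}
{"dx": 0.03, "dy": 0.17, "dz": 0.46, "ax": 0.022, "ay": 0.0, "az": -0.002}
{"dx": 0.03, "dy": 0.18, "dz": 0.46, "ax": 0.022, "ay": 0.0, "az": -0.002}
{"dx": 0.03, "dy": 0.19, "dz": 0.45, "ax": 0.022, "ay": -0.0, "az": -0.002}
{"dx": 0.03, "dy": 0.2, "dz": 0.45, "ax": 0.022, "ay": 0.0, "az": -0.002}
{"dx": 0.03, "dy": 0.21, "dz": 0.45, "ax": 0.022, "ay": -0.0, "az": -0.002}
{"dx": 0.03, "dy": 0.22, "dz": 0.44, "ax": 0.022, "ay": 0.0, "az": -0.002}
{"dx": 0.03, "dy": 0.23, "dz": 0.44, "ax": 0.022, "ay": 0.0, "az": -0.002}
```

>>> send_rows([
  {"dx":0.3,"dy":-0.1,"dz":0.55,"ax":0,"ay":0,"az":0,"jaw":1},
  {"dx":0.2,"dy":-0.1,"dz":0.55,"ax":0,"ay":0,"az":0,"jaw":1},
  {"dx":0.03,"dy":0.16,"dz":0.45,"ax":0.022,"ay":0,"az":0,"jaw":1},
  {"dx":0.03,"dy":0.17,"dz":0.45,"ax":0.022,"ay":0,"az":0,"jaw":1},
  {"dx":0.03,"dy":0.18,"dz":0.45,"ax":0.022,"ay":0,"az":0,"jaw":1},
  {"dx":0.03,"dy":0.19,"dz":0.45,"ax":0.022,"ay":0,"az":0,"jaw":1},
])

```text
time: 5.5
eef_pos: [0.517, -0.1293, 0.0219]
ee_rot: [-0.001, 1.493, 0.242]
ft_force: [-5.7, 0.5, 2.8]
width: 0.0942
```

```bash
cat >> h.py <<'E'
so=np.array([.708,-.076]);a=.155
S=lambda x,y,z:[*(so+x*np.array([np.cos(a),np.sin(a)])+y*np.array([-np.sin(a),np.cos(a)])),z]
def rep():
    p,R,s=cur();M=R.as_matrix();e=p[:2]-so
    print("tcp",p.round(4),"t",s["time"],"yaw",np.arctan2(-M[0,1],M[1,1]).round(3),"tilt",np.arcsin(np.hypot(M[0,0],M[1,0])).round(3),"F",np.round(s["ft_force"],1),"stopfr",np.round([e@[np.cos(a),np.sin(a)],e@[-np.sin(a),np.cos(a)]],4))
E
python3 - <<'E'
from h import *
rep(); casefit("2"); plan([(S(-.170,-.014,.018),toolR(.155,.07,1),6)])
E
```

```text
tcp [ 0.517  -0.1293  0.0219] t 5.5 yaw 0.243 tilt 0.078 F [-5.7  0.5  2.8] stopfr [-0.197  -0.0232]
side 2815 [ 563.8 -120.6] [130.3 168.9] 14.6
top 1235 [ 573.6 -105.3] [ 99.7 141.8] 14.5
{"dx": 0.1, "dy": 0.11, "dz": 0.45, "ax": 0.015, "ay": 0.001, "az": -0.001}
{"dx": 0.09, "dy": 0.11, "dz": 0.45, "ax": 0.015, "ay": 0.001, "az": -0.001}
{"dx": 0.09, "dy": 0.12, "dz": 0.45, "ax": 0.015, "ay": 0.001, "az": -0.001}
{"dx": 0.09, "dy": 0.13, "dz": 0.45, "ax": 0.015, "ay": 0.001, "az": -0.001}
{"dx": 0.09, "dy": 0.13, "dz": 0.44, "ax": 0.015, "ay": 0.001, "az": -0.001}
{"dx": 0.09, "dy": 0.14, "dz": 0.44, "ax": 0.015, "ay": 0.001, "az": -0.001}
```

View pics/side2.png

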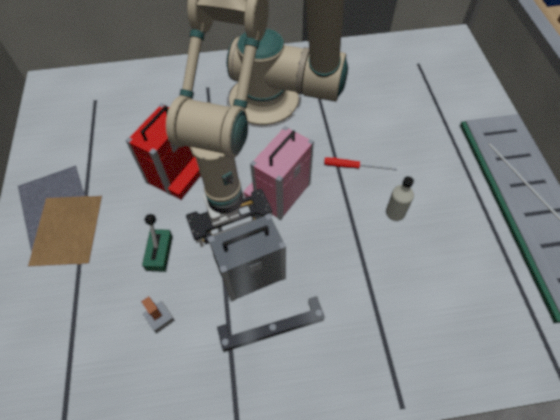

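>>> send_rows([
  {"dx":0.1,"dy":0.1,"dz":0.45,"ax":0.017,"ay":0,"az":0,"jaw":1},
  {"dx":0.1,"dy":0.1,"dz":0.45,"ax":0.017,"ay":0,"az":0,"jaw":1},
  {"dx":0.1,"dy":0.1,"dz":0.45,"ax":0.017,"ay":0,"az":0,"jaw":1},
  {"dx":0.1,"dy":0.1,"dz":0.45,"ax":0.017,"ay":0,"az":0,"jaw":1},
  {"dx":0.1,"dy":0.1,"dz":0.45,"ax":0.017,"ay":0,"az":0,"jaw":1},
  {"dx":0.05,"dy":0.1,"dz":0.45,"ax":0.017,"ay":0,"az":0,"jaw":1},
])

```text
time: 6.35
eef_pos: [0.5253, -0.1162, 0.0202]
ee_rot: [0.217, 1.522, 0.365]
ft_force: [-9.1, 0.1, 9.0]
width: 0.094
```

```bash
cat >> h.py <<'E'
def facefit(tag):
    im,d=read_camera("side"); cv2.imwrite(f"pics/side{tag}.png",im[:,:,::-1]); np.savez(f"side{tag}.npz",im=im,d=d)
    P=cloud("side",d).reshape(-1,3); e=P[:,:2]-so; X=e@[np.cos(a),np.sin(a)];Y=e@[-np.sin(a),np.cos(a)]
    m=(P[:,2]>.05)&(P[:,2]<.165)&(X>-.11)&(X<.03)&(abs(Y)<.1)
    x,y=X[m],Y[m]
    for _ in range(6):
        k=np.polyfit(y,x,1); r=x-np.polyval(k,y); w=abs(r)<max(.003,1.5*np.median(abs(r))); x,y=x[w],y[w]
    lo,hi=np.percentile(y,[.5,99.5])
    ym=(lo+hi)/2
    print("face n",len(x),"yaw rel",-k[0].round(4),"y range",lo.round(4),hi.round(4),"x at mid",np.polyval(k,ym).round(4),"far y",ym.round(4))
E
python3 - <<'E'
from h import *
rep(); facefit("3"); plan([(S(-.140,-.012,.018),toolR(.155,.07,1),6)])
E
```

```text
tcp [ 0.5253 -0.1162  0.0202] t 6.35 yaw 0.148 tilt 0.049 F [-9.1  0.1  9. ] stopfr [-0.1868 -0.0115]
face n 1112 yaw rel -0.0106 y range -0.0723 0.0674 x at mid -0.076 far y -0.0025
{"dx": 0.07, "dy": -0.01, "dz": 0.77, "ax": -0.001, "ay": -0.004, "az": -0.002}
{"dx": 0.08, "dy": -0.01, "dz": 0.77, "ax": -0.001, "ay": -0.004, "az": -0.002}
{"dx": 0.08, "dy": -0.01, "dz": 0.77, "ax": -0.001, "ay": -0.004, "az": -0.002}
{"dx": 0.08, "dy": -0.01, "dz": 0.77, "ax": -0.001, "ay": -0.004, "az": -0.002}
{"dx": 0.09, "dy": -0.01, "dz": 0.77, "ax": -0.001, "ay": -0.004, "az": -0.002}
{"dx": 0.09, "dy": -0.01, "dz": 0.77, "ax": -0.001, "ay": -0.004, "az": -0.002}
```

View pics/side3.png

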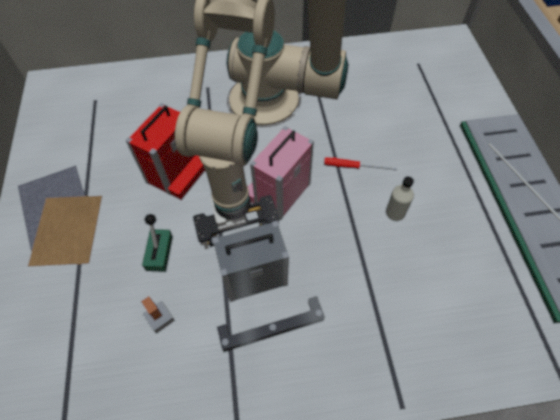

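>>> send_rows([
  {"dx":-0.05,"dy":0,"dz":0.7,"ax":0,"ay":-0.006,"az":0,"jaw":1},
  {"dx":-0.05,"dy":0,"dz":0.7,"ax":0,"ay":-0.006,"az":0,"jaw":1},
  {"dx":0,"dy":0,"dz":0.7,"ax":0,"ay":-0.006,"az":0,"jaw":1},
  {"dx":0,"dy":0,"dz":0.7,"ax":0,"ay":-0.006,"az":0,"jaw":1},
])

```text
time: 6.9
eef_pos: [0.5286, -0.1154, 0.0228]
ee_rot: [0.355, 1.542, 0.506]
ft_force: [-19.6, -6.1, 16.1]
width: 0.0944
```

```bash
python3 - <<'E'
from h import *
rep(); facefit("4")
E
```

```text
tcp [ 0.5286 -0.1154  0.0228] t 6.9 yaw 0.151 tilt 0.029 F [-19.6  -6.1  16.1] stopfr [-0.1834 -0.0112]
face n 756 yaw rel -0.012 y range -0.0718 0.0676 x at mid -0.0708 far y -0.0021
```

```bash
python3 - <<'E'
from h import *
im,d=read_camera("wrist"); cv2.imwrite("pics/w4.png",im[:,:,::-1])
im,d=read_camera("top"); cv2.imwrite("pics/top4.png",cv2.resize(im[90:250,240:440,::-1],None,fx=4,fy=4)[:600])
P=cloud("top",d)
im=np.load("side4.npz")["im"]; cv2.imwrite("pics/side4z.png",cv2.resize(im[180:320,170:330,::-1],None,fx=4,fy=4,interpolation=cv2.INTER_CUBIC))
P=cloud("side",np.load("side4.npz")["d"]).reshape(-1,3); e=P[:,:2]-so; X=e@[np.cos(a),np.sin(a)];Y=e@[-np.sin(a),np.cos(a)]
for lo in np.arange(.02,.18,.02):
    m=(P[:,2]>lo)&(P[:,2]<lo+.02)&(X>-.11)&(X<.0)&(abs(Y+.0)<.05); print(lo.round(2),m.sum(),np.median(X[m]).round(4))
m=(P[:,2]>.17)&(P[:,2]<.19)&(X>-.125)&(X<-.06)&(abs(Y)<.065)
A=np.c_[X[m],Y[m],np.ones(m.sum())];print("topplane",np.linalg.lstsq(A,P[m,2],rcond=None)[0])
E
```

```text
0.02 104 -0.0774
0.04 123 -0.0757
0.06 119 -0.0743
0.08 138 -0.0729
0.1 130 -0.0713
0.12 138 -0.0697
0.14 167 -0.0681
0.16 684 -0.0757
topplane [-0.09681868  0.00134566  0.17109957]
```

View pics/w4.png

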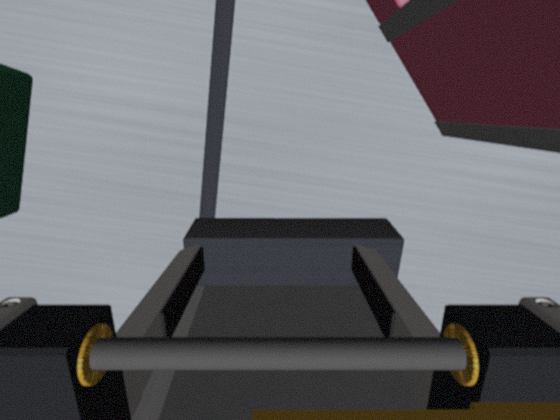

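View pics/side4z.png

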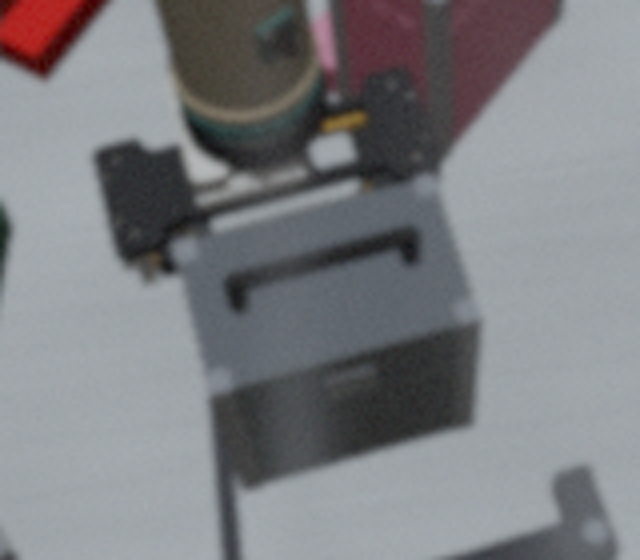

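View pics/top4.png

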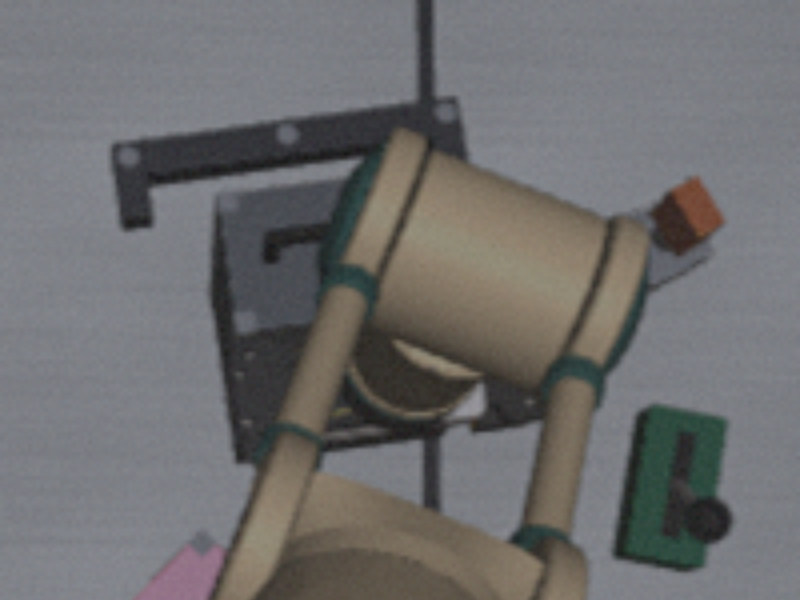

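```bash
python3 - <<'E'
from h import *
rep()
im,d=read_camera("wrist");c=camera_info("wrist");K=np.array(c["mtx"]);H=np.array(c["hand_eye"]);print(H.round(3))
p,R,s=cur()
Hi=np.linalg.inv(H)
for q in ([0,0,0],[0,.047,0],[0,.047,.008],[0,-.047,.008],[0,.047,-.008],[-.05,.047,0]):
    x=Hi[:3,:3]@q+Hi[:3,3]; print(q,(K@x/x[2])[:2].round(0),x[2].round(3))
for (u,v) in [(215,225),(300,225),(300,236),(300,245),(300,260),(300,275),(300,290),(300,310),(200,265),(380,265),(365,270),(300,335),(60,370)]:
    z=d[v,u]; q=H[:3,:3]@(np.array([(u-K[0,2])/K[0,0],(v-K[1,2])/K[1,1],1])*z)+H[:3,3]; w=R.apply(q)+p; e=w[:2]-so
    print((u,v),"world",w.round(3),"tool",q.round(3),"stop",np.round([e@[np.cos(a),np.sin(a)],e@[-np.sin(a),np.cos(a)]],3))
E
```

```text
tcp [ 0.5286 -0.1154  0.0229] t 7.05 yaw 0.15 tilt 0.029 F [-17.3  -5.3  14.6] stopfr [-0.1833 -0.0112]
[[-0.    -0.286  0.958 -0.2  ]
 [ 1.     0.     0.     0.   ]
 [-0.     0.958  0.286 -0.086]
 [ 0.     0.     0.     1.   ]]
[0, 0, 0] [277. 248.] 0.216
[0, 0.047, 0] [344. 248.] 0.216
[0, 0.047, 0.008] [344. 258.] 0.219
[0, -0.047, 0.008] [211. 258.] 0.219
[0, 0.047, -0.008] [345. 237.] 0.214
[-0.05, 0.047, 0] [363. 284.] 0.169
(215, 225) world [ 0.518 -0.16   0.024] tool [-0.002 -0.043 -0.017] stop [-0.201 -0.054]
(300, 225) world [ 0.509 -0.103  0.024] tool [-0.002  0.015 -0.017] stop [-0.201  0.004]
(300, 236) world [ 0.51  -0.104  0.041] tool [-0.018  0.014 -0.016] stop [-0.199  0.003]
(300, 245) world [ 0.515 -0.103  0.043] tool [-0.021  0.014 -0.011] stop [-0.194  0.003]
(300, 260) world [ 0.526 -0.101  0.042] tool [-0.019  0.015  0.   ] stop [-0.183  0.003]
(300, 275) world [ 0.537 -0.099  0.042] tool [-0.019  0.015  0.011] stop [-0.173  0.003]
(300, 290) world [ 0.547 -0.098  0.044] tool [-0.02   0.015  0.022] stop [-0.162  0.003]
(300, 310) world [ 0.549 -0.099  0.063] tool [-0.04   0.014  0.024] stop [-0.161  0.002]
(200, 265) world [ 0.533 -0.162  0.054] tool [-0.032 -0.047 -0.002] stop [-0.187 -0.058]
(380, 265) world [ 0.508 -0.063  0.073] tool [-0.05   0.055 -0.011] stop [-0.196  0.044]
(365, 270) world [ 0.511 -0.071  0.074] tool [-0.051  0.047 -0.009] stop [-0.194  0.035]
(300, 335) world [ 0.55  -0.1    0.084] tool [-0.06   0.012  0.025] stop [-0.16  0.  ]
(60, 370) world [ 0.502 -0.172  0.164] tool [-0.143 -0.05  -0.03 ] stop [-0.218 -0.063]
```

```bash
python3 - <<'E'
from h import *
im,d=read_camera("wrist");c=camera_info("wrist");K=np.array(c["mtx"]);H=np.array(c["hand_eye"])
cv2.imwrite("pics/w5.png",cv2.resize(im[190:340,120:440,::-1],None,fx=2.5,fy=2.5))
v,u=np.mgrid[:420,:560]; Q=np.stack([(u-K[0,2])/K[0,0]*d,(v-K[1,2])/K[1,1]*d,d],-1)@H[:3,:3].T+H[:3,3]
for vv in range(240,275,3):
    print(vv,[tuple(np.round(Q[vv,uu]*1000).astype(int).tolist()) for uu in (188,194,200,204,208,350,354,358,364)])
E
```

```text
240 [(-22, -55, -14), (-21, -52, -14), (-21, -48, -14), (-21, -46, -14), (-21, -43, -14), (-21, 45, -14), (-20, 48, -14), (-21, 50, -14), (-21, 54, -14)]
243 [(-21, -56, -12), (-22, -52, -12), (-22, -48, -12), (-21, -46, -12), (-22, -43, -12), (-21, 45, -12), (-21, 48, -12), (-20, 51, -12), (-21, 54, -12)]
246 [(-22, -56, -10), (-24, -51, -11), (-22, -48, -10), (-21, -46, -10), (-21, -44, -10), (-20, 46, -10), (-21, 48, -10), (-25, 49, -12), (-20, 55, -10)]
249 [(-28, -54, -11), (-28, -50, -11), (-25, -48, -10), (-22, -46, -8), (-21, -44, -8), (-20, 46, -8), (-25, 47, -10), (-30, 48, -12), (-29, 52, -12)]
252 [(-33, -53, -11), (-33, -49, -11), (-28, -47, -9), (-21, -46, -6), (-21, -44, -6), (-20, 46, -5), (-25, 47, -8), (-29, 49, -9), (-33, 51, -11)]
255 [(-37, -52, -11), (-37, -48, -11), (-29, -47, -8), (-20, -47, -4), (-21, -44, -4), (-20, 46, -3), (-25, 48, -6), (-34, 47, -10), (-37, 50, -11)]
258 [(-42, -50, -12), (-200, 0, -86), (-29, -47, -5), (-21, -47, -2), (-20, -44, -1), (-20, 46, -1), (-27, 47, -5), (-36, 47, -9), (-42, 49, -12)]
261 [(-46, -49, -12), (-43, -47, -10), (-29, -47, -4), (-20, -47, 1), (-20, -44, 1), (-19, 47, 1), (-28, 47, -3), (-37, 47, -7), (-44, 48, -11)]
264 [(-48, -49, -11), (-41, -47, -8), (-31, -47, -2), (-21, -47, 2), (-20, -45, 3), (-20, 47, 3), (-28, 47, -1), (-36, 47, -5), (-45, 48, -10)]
267 [(-48, -49, -9), (-44, -47, -7), (-31, -47, -1), (-21, -47, 5), (-20, -45, 5), (-18, 47, 6), (-28, 47, 1), (-38, 47, -4), (-48, 47, -9)]
270 [(-54, -47, -10), (-43, -47, -5), (-32, -47, 1), (-23, -47, 6), (-19, -45, 8), (-19, 47, 8), (-29, 47, 3), (-39, 47, -2), (-49, 47, -8)]
273 [(-56, -46, -10), (-45, -47, -4), (-32, -47, 3), (-19, -48, 10), (-19, -45, 10), (-19, 47, 10), (-30, 47, 4), (-39, 47, -1), (-50, 47, -6)]
```

View pics/w5.png

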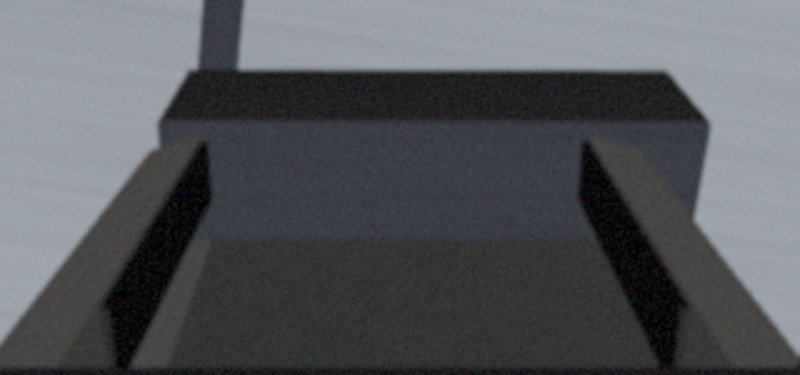

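>>> send_rows([
  {"dx":-0.1,"dy":0,"dz":-0.2,"ax":0,"ay":0,"az":0,"jaw":1},
  {"dx":-0.1,"dy":0,"dz":-0.3,"ax":0,"ay":0,"az":0,"jaw":1},
  {"dx":-0.2,"dy":0,"dz":-0.3,"ax":0,"ay":0,"az":0,"jaw":1},
  {"dx":-0.2,"dy":0,"dz":-0.3,"ax":0,"ay":0,"az":0,"jaw":1},
])

```text
time: 7.65
eef_pos: [0.5151, -0.1166, 0.028]
ee_rot: [0.45, 1.544, 0.598]
ft_force: [-0.3, -0.0, 0.1]
width: 0.0941
```

```bash
cat >> h.py <<'E'
def tiltfit(tag):
    im,d=read_camera("side"); cv2.imwrite(f"pics/side{tag}.png",im[:,:,::-1]);np.savez(f"side{tag}.npz",im=im,d=d)
    P=cloud("side",d).reshape(-1,3); e=P[:,:2]-so; X=e@[np.cos(a),np.sin(a)];Y=e@[-np.sin(a),np.cos(a)]
    m=(P[:,2]>.035)&(P[:,2]<.165)&(X>-.13)&(X<.03)&(abs(Y)<.1)
    x,y,z=X[m],Y[m],P[m,2]
    g=x>np.median(x)-.01; x,y,z=x[g],y[g],z[g]
    for _ in range(8):
        A=np.c_[y,z,np.ones(len(x))]; k=np.linalg.lstsq(A,x,rcond=None)[0]; r=abs(x-A@k); w=r<max(.0025,2*np.median(r)); x,y,z=x[w],y[w],z[w]
    lo,hi=np.percentile(y,[.5,99.5]);ym=(lo+hi)/2
    print("face n",len(x),"yaw",-k[0].round(4),"tilt",k[1].round(4),"far x at table",(k[2]+k[0]*ym).round(4),"far y",ym.round(4))
E
python3 - <<'E'
from h import *
rep(); tiltfit("5")
E
```

```text
tcp [ 0.5151 -0.1166  0.028 ] t 7.65 yaw 0.148 tilt 0.027 F [-0.3 -0.   0.1] stopfr [-0.1969 -0.0104]
face n 1515 yaw -0.01 tilt 0.0018 far x at table -0.0799 far y -0.0021
```

```bash
python3 - <<'E'
from h import *
plan([(S(-.197,-.012,.045),toolR(.155,.05,1),1),(S(-.224,-.018,.045),toolR(.155,.09,1),2),(S(-.224,-.018,.02),toolR(.155,.09,1),1)])
E
```

```text
{"dx": -1.68, "dy": -0.15, "dz": 0.07, "ax": -0.007, "ay": -0.026, "az": -0.011}
{"dx": -0.07, "dy": -0.3, "dz": -1.35, "ax": -0.0, "ay": -0.02, "az": -0.0}
{"dx": -0.09, "dy": -0.3, "dz": -1.35, "ax": -0.0, "ay": -0.02, "az": 0.0}
{"dx": 2.49, "dy": -0.0, "dz": -0.22, "ax": 0.0, "ay": 0.0, "az": 0.0}
```

>>> send_rows([
  {"dx":-1.7,"dy":-0.2,"dz":0,"ax":-0.007,"ay":-0.026,"az":-0.01,"jaw":1},
  {"dx":-0.1,"dy":-0.3,"dz":-1.4,"ax":0,"ay":-0.02,"az":0,"jaw":1},
  {"dx":-0.1,"dy":-0.3,"dz":-1.4,"ax":0,"ay":-0.02,"az":0,"jaw":1},
  {"dx":0,"dy":0,"dz":0,"ax":0,"ay":0,"az":0,"jaw":1},
])

```text
time: 8.2
eef_pos: [0.4928, -0.1309, 0.0512]
ee_rot: [-0.055, 1.465, 0.102]
ft_force: [0.7, -0.2, -0.1]
width: 0.0942
```

```bash
python3 - <<'E'
from h import *
rep()
im,d=read_camera("wrist");c=camera_info("wrist");K=np.array(c["mtx"]);H=np.array(c["hand_eye"])
cv2.imwrite("pics/w6.png",im[:,:,::-1])
v,u=np.mgrid[:420,:560]; Q=np.stack([(u-K[0,2])/K[0,0]*d,(v-K[1,2])/K[1,1]*d,d],-1)@H[:3,:3].T+H[:3,3]
m=(abs(abs(Q[...,1])-.053)<.008)&(abs(Q[...,2])<.013)&(d>0)
x=np.sort(Q[m][:,0]);print(m.sum(),np.percentile(x,[50,90,95,99,100]))
print(np.histogram(x,bins=np.arange(-.06,.06,.005)))
E
```

```text
tcp [ 0.4928 -0.1309  0.0512] t 8.2 yaw 0.156 tilt 0.105 F [ 0.7 -0.2 -0.1] stopfr [-0.2211 -0.021 ]
12605 [-0.08717212 -0.02814549  0.05088794  0.05239919  0.05382842]
(array([390, 363, 332, 315, 276, 260, 208, 120,   0,   0,   0,   0,   0,
         0,   0,   0,   0,   0,   0,   0,   0, 138, 882]), array([-6.00000000e-02, -5.50000000e-02, -5.00000000e-02, -4.50000000e-02,
       -4.00000000e-02, -3.50000000e-02, -3.00000000e-02, -2.50000000e-02,
       -2.00000000e-02, -1.50000000e-02, -1.00000000e-02, -5.00000000e-03,
       -2.77555756e-17,  5.00000000e-03,  1.00000000e-02,  1.50000000e-02,
        2.00000000e-02,  2.50000000e-02,  3.00000000e-02,  3.50000000e-02,
        4.00000000e-02,  4.50000000e-02,  5.00000000e-02,  5.50000000e-02]))
```

View pics/w6.png

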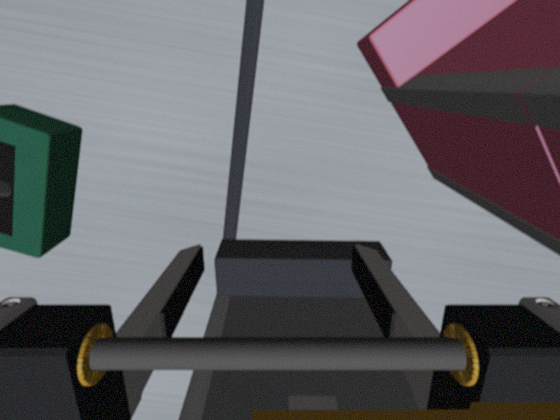

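```bash
python3 - <<'E'
from h import *
plan([(S(-.221,-.017,-.008),toolR(.155,.09,1),3)])
E
```

```text
{"dx": 1.96, "dy": 0.16, "dz": -0.24, "ax": 0.001, "ay": 0.005, "az": 0.002}
{"dx": 1.97, "dy": 0.15, "dz": -0.23, "ax": 0.001, "ay": 0.005, "az": 0.002}
{"dx": 1.97, "dy": 0.15, "dz": -0.22, "ax": 0.001, "ay": 0.005, "az": 0.002}
```

>>> send_rows([
  {"dx":2.0,"dy":0.15,"dz":-0.22,"ax":0,"ay":0.003,"az":0,"jaw":1},
  {"dx":2.0,"dy":0.15,"dz":-0.22,"ax":0,"ay":0.003,"az":0,"jaw":1},
  {"dx":1.2,"dy":0.1,"dz":-0.12,"ax":0,"ay":0,"az":0,"jaw":1},
  {"dx":0.4,"dy":0,"dz":0,"ax":0,"ay":0,"az":0,"jaw":1},
])

```text
time: 8.75
eef_pos: [0.5004, -0.1288, -0.0029]
ee_rot: [-0.108, 1.461, 0.05]
ft_force: [-0.4, 0.0, -0.0]
width: 0.0937
```

```bash
python3 - <<'E'
from h import *
rep()
im,d=read_camera("wrist");cv2.imwrite("pics/w7.png",im[:,:,::-1])
E
```

```text
tcp [ 0.5004 -0.1288 -0.0029] t 8.75 yaw 0.157 tilt 0.11 F [-0.4  0.  -0. ] stopfr [-0.2133 -0.0201]
```

View pics/w7.png

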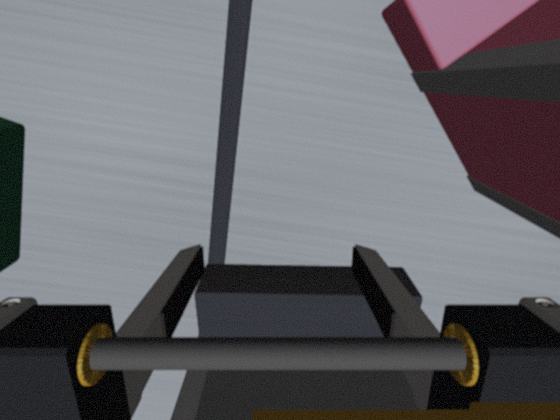

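>>> send_rows([
  {"dx":0.3,"dy":0.6,"dz":-0.2,"ax":0,"ay":0,"az":0,"jaw":1},
  {"dx":0.3,"dy":0.6,"dz":0,"ax":0,"ay":0,"az":0,"jaw":1},
  {"dx":0.0,"dy":0,"dz":0.5,"ax":0,"ay":0,"az":0,"jaw":1},
  {"dx":0.0,"dy":0,"dz":0.5,"ax":0,"ay":0,"az":0,"jaw":1},
  {"dx":0.0,"dy":0,"dz":0.5,"ax":0,"ay":0,"az":0,"jaw":1},
])

```text
time: 9.43
eef_pos: [0.5053, -0.1155, -0.0081]
ee_rot: [-0.132, 1.474, 0.028]
ft_force: [-11.6, -6.2, 6.6]
width: 0.0944
```

```bash
python3 - <<'E'
from h import *
rep();tiltfit("8")
im,d=read_camera("wrist");cv2.imwrite("pics/w8.png",im[:,:,::-1])
E
```

```text
tcp [ 0.5053 -0.1155 -0.0081] t 9.425 yaw 0.16 tilt 0.097 F [-11.6  -6.2   6.6] stopfr [-0.2064 -0.0077]
face n 1523 yaw -0.0042 tilt 0.0017 far x at table -0.079 far y -0.0008
```

View pics/w8.png

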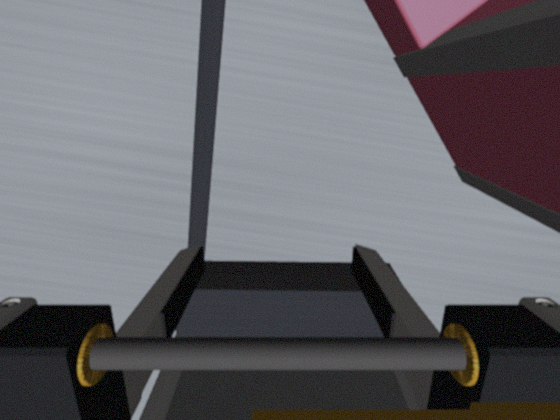

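>>> send_rows([
  {"dx":-0.1,"dy":0,"dz":0.7,"ax":0,"ay":0,"az":0,"jaw":1},
  {"dx":0.0,"dy":0,"dz":0.8,"ax":0,"ay":0,"az":0,"jaw":1},
  {"dx":0.0,"dy":0,"dz":0.8,"ax":0,"ay":0,"az":0,"jaw":1},
  {"dx":0.0,"dy":0,"dz":0.8,"ax":0,"ay":0,"az":0,"jaw":1},
])

```text
time: 10.02
eef_pos: [0.5105, -0.113, -0.0077]
ee_rot: [-0.172, 1.523, -0.002]
ft_force: [-15.9, -6.0, 11.4]
width: 0.0944
```

```bash
python3 - <<'E'
from h import *
rep();tiltfit("9")
E
```

```text
tcp [ 0.5105 -0.113  -0.0077] t 10.025 yaw 0.169 tilt 0.048 F [-15.9  -6.   11.4] stopfr [-0.2008 -0.0061]
face n 1494 yaw 0.0123 tilt 0.0003 far x at table -0.0725 far y 0.002
```

>>> send_rows([
  {"dx":-0.2,"dy":0,"dz":1.0,"ax":0.01,"ay":-0.03,"az":0,"jaw":1},
  {"dx":-0.2,"dy":0,"dz":1.1,"ax":0.01,"ay":-0.03,"az":0,"jaw":1},
  {"dx":-0.1,"dy":0,"dz":1.1,"ax":0.01,"ay":-0.03,"az":0,"jaw":1},
  {"dx":-0.1,"dy":0,"dz":1.1,"ax":0.01,"ay":-0.03,"az":0,"jaw":1},
])

```text
time: 10.58
eef_pos: [0.5306, -0.1026, -0.0062]
ee_rot: [0.072, 1.444, 0.208]
ft_force: [-6.7, -2.0, -1.8]
width: 0.0939
```

```bash
python3 - <<'E'
from h import *
rep();tiltfit("10")
E
```

```text
tcp [ 0.5306 -0.1026 -0.0062] t 10.575 yaw 0.136 tilt 0.127 F [-6.7 -2.  -1.8] stopfr [-0.1794  0.0011]
face n 1493 yaw -0.0191 tilt 0.0004 far x at table -0.0527 far y 0.0043
```

>>> send_rows([
  {"dx":0,"dy":-0.1,"dz":1.0,"ax":-0.01,"ay":-0.01,"az":0,"jaw":1},
  {"dx":0,"dy":-0.1,"dz":1.0,"ax":-0.01,"ay":-0.01,"az":0,"jaw":1},
  {"dx":0,"dy":-0.1,"dz":1.0,"ax":0,"ay":-0.01,"az":0,"jaw":1},
  {"dx":0,"dy":-0.1,"dz":1.0,"ax":0,"ay":-0.01,"az":0,"jaw":1},
])

```text
time: 11.12
eef_pos: [0.5433, -0.0999, -0.0066]
ee_rot: [0.136, 1.452, 0.303]
ft_force: [-13.3, -4.9, 7.1]
width: 0.0939
```

```bash
python3 - <<'E'
from h import *
rep();tiltfit("11")
E
```

```text
tcp [ 0.5433 -0.0999 -0.0066] t 11.125 yaw 0.167 tilt 0.118 F [-13.3  -4.9   7.1] stopfr [-0.1664  0.0018]
face n 1447 yaw 0.0112 tilt 0.0009 far x at table -0.0398 far y 0.0087
```

>>> send_rows([
  {"dx":0,"dy":-0.3,"dz":1.0,"ax":0.005,"ay":-0.015,"az":0,"jaw":1},
  {"dx":0,"dy":-0.3,"dz":1.1,"ax":0.005,"ay":-0.015,"az":0,"jaw":1},
  {"dx":0,"dy":-0.3,"dz":1.1,"ax":0,"ay":-0.015,"az":0,"jaw":1},
  {"dx":0,"dy":-0.2,"dz":1.1,"ax":0,"ay":-0.015,"az":0,"jaw":1},
])

```text
time: 11.68
eef_pos: [0.5519, -0.098, -0.0077]
ee_rot: [0.325, 1.451, 0.495]
ft_force: [-15.0, -5.2, 8.8]
width: 0.094
```

```bash
python3 - <<'E'
from h import *
rep();tiltfit("12")
E
```

```text
tcp [ 0.5519 -0.098  -0.0077] t 11.675 yaw 0.172 tilt 0.12 F [-15.   -5.2   8.8] stopfr [-0.1576  0.0024]
face n 1424 yaw 0.0171 tilt 0.0014 far x at table -0.0311 far y 0.0092
```

>>> send_rows([
  {"dx":-0.2,"dy":-0.2,"dz":1.1,"ax":0.015,"ay":-0.02,"az":0,"jaw":1},
  {"dx":-0.2,"dy":-0.2,"dz":1.1,"ax":0.01,"ay":-0.02,"az":0,"jaw":1},
  {"dx":-0.1,"dy":-0.2,"dz":1.1,"ax":0.01,"ay":-0.01,"az":0,"jaw":1},
  {"dx":-0.1,"dy":-0.2,"dz":1.1,"ax":0,"ay":-0.01,"az":0,"jaw":1},
])

```text
time: 12.22
eef_pos: [0.5706, -0.0935, -0.0061]
ee_rot: [0.453, 1.432, 0.595]
ft_force: [-9.8, -1.5, 0.4]
width: 0.0939
```

```bash
python3 - <<'E'
from h import *
rep();tiltfit("13")
E
```

```text
tcp [ 0.5706 -0.0935 -0.0061] t 12.225 yaw 0.146 tilt 0.139 F [-9.8 -1.5  0.4] stopfr [-0.1384  0.0039]
face n 1388 yaw -0.0089 tilt 0.0012 far x at table -0.0119 far y 0.0072
```

Nearly there (12 mm left); finish gently.

>>> send_rows([
  {"dx":-0.1,"dy":-0.2,"dz":0.9,"ax":-0.005,"ay":-0.01,"az":0,"jaw":1},
  {"dx":-0.1,"dy":-0.1,"dz":0.9,"ax":0,"ay":-0.01,"az":0,"jaw":1},
  {"dx":-0.1,"dy":-0.1,"dz":0.9,"ax":0,"ay":-0.01,"az":0,"jaw":1},
  {"dx":-0.1,"dy":0,"dz":0.9,"ax":0,"ay":-0.01,"az":0,"jaw":1},
])

```text
time: 12.78
eef_pos: [0.5823, -0.0908, -0.0056]
ee_rot: [0.534, 1.433, 0.69]
ft_force: [-8.6, -3.7, -1.1]
width: 0.094
```

```bash
python3 - <<'E'
from h import *
rep();tiltfit("14")
E
```

```text
tcp [ 0.5823 -0.0908 -0.0056] t 12.775 yaw 0.161 tilt 0.138 F [-8.6 -3.7 -1.1] stopfr [-0.1265  0.0048]
face n 1356 yaw 0.0035 tilt 0.0012 far x at table 0.0002 far y 0.0096
```

>>> send_rows([
  {"dx":-0.1,"dy":0,"dz":1.0,"ax":0,"ay":-0.01,"az":0,"jaw":1},
  {"dx":-0.1,"dy":0,"dz":1.1,"ax":0,"ay":-0.01,"az":0,"jaw":1},
  {"dx":-0.1,"dy":0,"dz":1.2,"ax":0,"ay":-0.01,"az":0,"jaw":1},
])

```text
time: 13.2
eef_pos: [0.5818, -0.0905, -0.0052]
ee_rot: [0.708, 1.456, 0.871]
ft_force: [-23.8, -12.0, 12.0]
width: 0.0939
```

```bash
python3 - <<'E'
from h import *
rep();tiltfit("15")
E
```

```text
tcp [ 0.5818 -0.0905 -0.0052] t 13.2 yaw 0.167 tilt 0.115 F [-23.8 -12.   12. ] stopfr [-0.1269  0.0051]
face n 1346 yaw 0.0014 tilt 0.0014 far x at table 0.0004 far y 0.0095
```

View pics/side15.png

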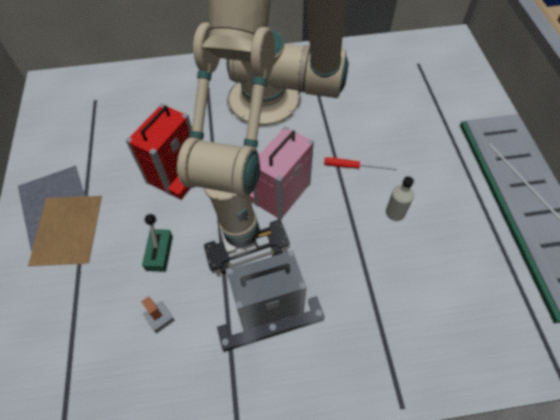

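>>> send_rows([
  {"dx":0,"dy":0,"dz":-1.0,"ax":0,"ay":0,"az":0,"jaw":1},
  {"dx":0,"dy":0,"dz":-1.5,"ax":0,"ay":0,"az":0,"jaw":1},
  {"dx":-1,"dy":0,"dz":-1.5,"ax":0,"ay":0,"az":0,"jaw":1},
  {"dx":-5,"dy":0,"dz":0,"ax":0,"ay":0.03,"az":0,"jaw":0},
  {"dx":-5,"dy":0,"dz":0,"ax":0,"ay":0.03,"az":0,"jaw":-1},
  {"dx":-5,"dy":0,"dz":0,"ax":0,"ay":0.03,"az":0,"jaw":-1},
  {"dx":-5,"dy":0,"dz":0,"ax":0,"ay":0,"az":0,"jaw":-1},
  {"dx":-5,"dy":0,"dz":0,"ax":0,"ay":0,"az":0,"jaw":-1},
])

```text
time: 14.25
eef_pos: [0.5311, -0.1173, 0.2578]
ee_rot: [1.663, 1.493, 1.83]
ft_force: [1.0, -1.5, -0.7]
width: 0.0474
```

```bash
python3 - <<'E'
from h import *
rep();tiltfit("16")
im,d=read_camera("top");P=cloud("top",d).reshape(-1,3)
m=(P[:,2]>.105)&(P[:,2]<.14)&(P[:,0]>.38)&(P[:,0]<.56)&(P[:,1]>-.38)&(P[:,1]<-.27);print("ball",m.sum(),P[m].mean(0) if m.any() else 0)
P=cloud("side",np.load("side16.npz")["d"]).reshape(-1,3)
m=(P[:,2]>.105)&(P[:,2]<.14)&(P[:,0]>.38)&(P[:,0]<.56)&(P[:,1]>-.38)&(P[:,1]<-.27);print("ball",m.sum(),P[m].mean(0) if m.any() else 0)
T=toolR(-.197,.02,1)
plan([([.405,-.307,.25],T,8),([.405,-.307,.07],T,5)])
E
```

```text
tcp [ 0.5311 -0.1173  0.2578] t 14.25 yaw 0.166 tilt 0.077 F [ 1.  -1.5 -0.7] stopfr [-0.1812 -0.0135]
face n 1356 yaw 0.0018 tilt 0.0018 far x at table 0.0003 far y 0.0096
ball 0 0
ball 117 [ 0.45939365 -0.31432832  0.12102972]
{"dx": 0.0, "dy": -2.06, "dz": -1.99, "ax": 0.045, "ay": -0.004, "az": -0.009}
{"dx": 0.01, "dy": -2.15, "dz": -1.89, "ax": 0.045, "ay": -0.004, "az": -0.009}
{"dx": 0.03, "dy": -2.23, "dz": -1.79, "ax": 0.045, "ay": -0.004, "az": -0.009}
{"dx": 0.04, "dy": -2.31, "dz": -1.69, "ax": 0.045, "ay": -0.004, "az": -0.009}
{"dx": 0.06, "dy": -2.38, "dz": -1.58, "ax": 0.045, "ay": -0.004, "az": -0.009}
{"dx": 0.07, "dy": -2.45, "dz": -1.47, "ax": 0.045, "ay": -0.004, "az": -0.009}
{"dx": 0.09, "dy": -2.51, "dz": -1.36, "ax": 0.045, "ay": -0.004, "az": -0.009}
{"dx": 0.11, "dy": -2.57, "dz": -1.25, "ax": 0.045, "ay": -0.004, "az": -0.009}
{"dx": 3.6, "dy": -0.0, "dz": -0.07, "ax": 0.0, "ay": 0.0, "az": 0.0}
{"dx": 3.6, "dy": -0.0, "dz": -0.07, "ax": 0.0, "ay": 0.0, "az": 0.0}
{"dx": 3.6, "dy": -0.0, "dz": -0.07, "ax": 0.0, "ay": 0.0, "az": 0.0}
{"dx": 3.6, "dy": -0.0, "dz": -0.07, "ax": 0.0, "ay": -0.0, "az": -0.0}
{"dx": 3.6, "dy": 0.0, "dz": -0.07, "ax": 0.0, "ay": 0.0, "az": 0.0}
```

>>> send_rows([
  {"dx":0,"dy":-2.1,"dz":-2.0,"ax":0.045,"ay":0,"az":-0.009,"jaw":-1},
  {"dx":0,"dy":-2.2,"dz":-1.9,"ax":0.045,"ay":0,"az":-0.009,"jaw":-1},
  {"dx":0,"dy":-2.2,"dz":-1.8,"ax":0.045,"ay":0,"az":-0.009,"jaw":-1},
  {"dx":0,"dy":-2.3,"dz":-1.7,"ax":0.045,"ay":0,"az":-0.009,"jaw":-1},
  {"dx":0,"dy":-2.4,"dz":-1.6,"ax":0.045,"ay":0,"az":-0.009,"jaw":-1},
  {"dx":0,"dy":-2.5,"dz":-1.5,"ax":0.045,"ay":0,"az":-0.009,"jaw":-1},
  {"dx":0,"dy":-2.5,"dz":-1.4,"ax":0.045,"ay":0,"az":-0.009,"jaw":-1},
  {"dx":0,"dy":-2.6,"dz":-1.3,"ax":0.045,"ay":0,"az":-0.009,"jaw":-1},
])

```text
time: 15.35
eef_pos: [0.3974, -0.3095, 0.2547]
ee_rot: [-2.267, 1.566, -2.466]
ft_force: [-0.3, 0.5, -0.1]
width: 0.0004
```

```bash
python3 - <<'E'
from h import *
rep();T=toolR(-.197,.02,1)
plan([([.402,-.307,.07],T,5)])
E
```

```text
tcp [ 0.3974 -0.3095  0.2547] t 15.35 yaw -0.199 tilt 0.004 F [-0.3  0.5 -0.1] stopfr [-0.3429 -0.1827]
{"dx": 3.69, "dy": 0.08, "dz": 0.09, "ax": -0.0, "ay": -0.005, "az": 0.001}
{"dx": 3.69, "dy": 0.08, "dz": 0.07, "ax": -0.0, "ay": -0.005, "az": 0.001}
{"dx": 3.69, "dy": 0.07, "dz": 0.06, "ax": -0.0, "ay": -0.005, "az": 0.001}
{"dx": 3.69, "dy": 0.07, "dz": 0.04, "ax": -0.0, "ay": -0.005, "az": 0.001}
{"dx": 3.69, "dy": 0.07, "dz": 0.02, "ax": -0.0, "ay": -0.005, "az": 0.001}
```

>>> send_rows([
  {"dx":3.7,"dy":0,"dz":0.1,"ax":0,"ay":0,"az":0,"jaw":-1},
  {"dx":3.7,"dy":0,"dz":0.1,"ax":0,"ay":0,"az":0,"jaw":-1},
  {"dx":3.7,"dy":0.1,"dz":0,"ax":0,"ay":0,"az":0,"jaw":-1},
  {"dx":3.7,"dy":0.1,"dz":0,"ax":0,"ay":0,"az":0,"jaw":-1},
  {"dx":3.3,"dy":0,"dz":0,"ax":0,"ay":0,"az":0,"jaw":-1},
  {"dx":0,"dy":0,"dz":0,"ax":0,"ay":0,"az":0,"jaw":-1},
])

```text
time: 16.1
eef_pos: [0.3964, -0.3083, 0.0687]
ee_rot: [-1.159, 1.566, -1.362]
ft_force: [0.4, -1.1, 0.6]
width: 0.0011
```

```bash
python3 - <<'E'
from h import *
rep()
for n in ["wrist","side"]:
    im,d=read_camera(n);cv2.imwrite(f"pics/{n}17.png",im[:,:,::-1])
E
```

```text
tcp [ 0.3964 -0.3083  0.0687] t 16.1 yaw -0.202 tilt 0.005 F [ 0.4 -1.1  0.6] stopfr [-0.3437 -0.1814]
```

View pics/wrist17.png

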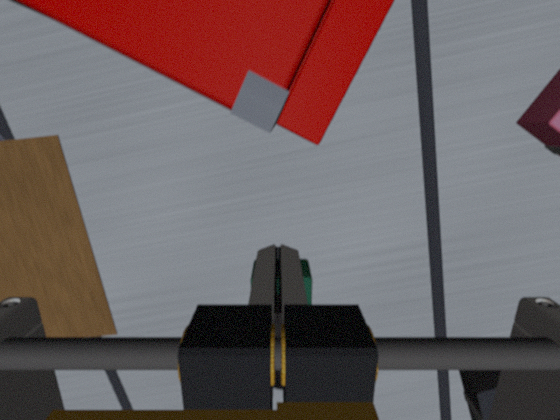

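View pics/side17.png

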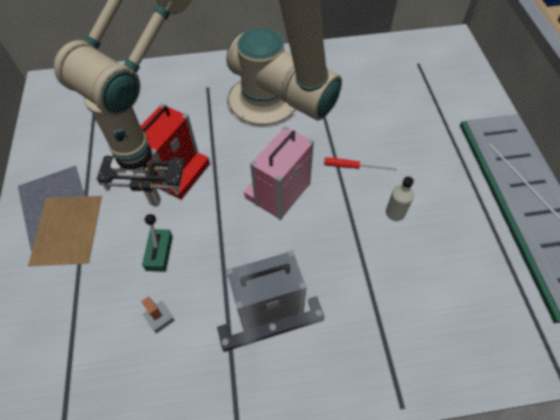

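>>> send_rows([
  {"dx":0,"dy":0.3,"dz":1.5,"ax":0,"ay":0,"az":0,"jaw":-1},
  {"dx":0,"dy":0,"dz":1.5,"ax":0,"ay":0,"az":0,"jaw":-1},
  {"dx":0,"dy":0,"dz":1.5,"ax":0,"ay":0,"az":0,"jaw":-1},
  {"dx":0,"dy":0,"dz":1.5,"ax":0,"ay":0,"az":0,"jaw":-1},
  {"dx":0,"dy":0,"dz":1.5,"ax":0,"ay":0,"az":0,"jaw":-1},
  {"dx":0,"dy":0,"dz":1.5,"ax":0,"ay":0,"az":0,"jaw":-1},
])

```text
time: 16.95
eef_pos: [0.4916, -0.3267, 0.0766]
ee_rot: [-1.088, 1.558, -1.289]
ft_force: [-3.9, 0.4, -2.9]
width: 0.0001
```

```bash
cat >> h.py <<'E'
def lever():
    p,R,s=cur(); e=p[:2]-np.array([.487,-.323]);c=np.array([np.cos(-.197),np.sin(-.197)]);print("s",(e@c).round(4),"lat",(e@[-c[1],c[0]]).round(4))
E
python3 - <<'E'
from h import *
rep();lever()
for n in ["side"]:
    im,d=read_camera(n);cv2.imwrite(f"pics/{n}18.png",cv2.resize(im[150:350,60:260,::-1],None,fx=3,fy=3))
E
```

```text
tcp [ 0.4916 -0.3267  0.0766] t 16.95 yaw -0.201 tilt 0.013 F [-3.9  0.4 -2.9] stopfr [-0.2525 -0.2143]
s 0.0052 lat -0.0027
```

View pics/side18.png

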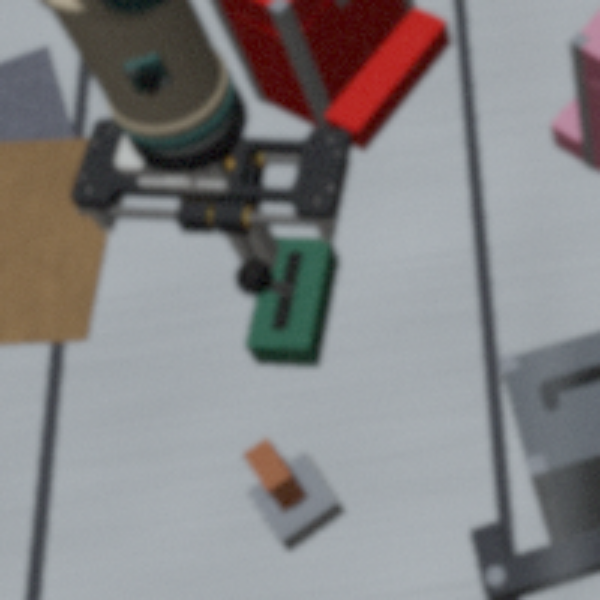

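>>> send_rows([
  {"dx":0.2,"dy":0,"dz":1.0,"ax":0,"ay":0,"az":0,"jaw":-1},
  {"dx":0.2,"dy":0,"dz":0.9,"ax":0,"ay":0,"az":0,"jaw":-1},
  {"dx":0,"dy":0,"dz":0.8,"ax":0,"ay":0,"az":0,"jaw":-1},
  {"dx":0,"dy":0,"dz":0.8,"ax":0,"ay":0,"az":0,"jaw":-1},
])

```text
time: 17.5
eef_pos: [0.502, -0.3281, 0.0727]
ee_rot: [-2.971, 1.521, 3.117]
ft_force: [-18.8, 2.2, 12.3]
width: 0.0008
```

```bash
python3 - <<'E'
from h import *
rep();lever()
im,d=read_camera("side");cv2.imwrite(f"pics/side19.png",cv2.resize(im[150:350,60:260,::-1],None,fx=3,fy=3))
P=cloud("side",d).reshape(-1,3);I=im.reshape(-1,3)
m=(P[:,2]>.1)&(P[:,2]<.14)&(P[:,0]>.5)&(P[:,0]<.58)&(P[:,1]>-.38)&(P[:,1]<-.27);print("ball",m.sum(),P[m].mean(0),P[m].max(0))
E
```

```text
tcp [ 0.502  -0.3281  0.0727] t 17.5 yaw -0.195 tilt 0.049 F [-18.8   2.2  12.3] stopfr [-0.2425 -0.2173]
s 0.0157 lat -0.0021
ball 224 [ 0.52279138 -0.32656789  0.11937121] [ 0.54096312 -0.31338105  0.13909545]
```

View pics/side19.png

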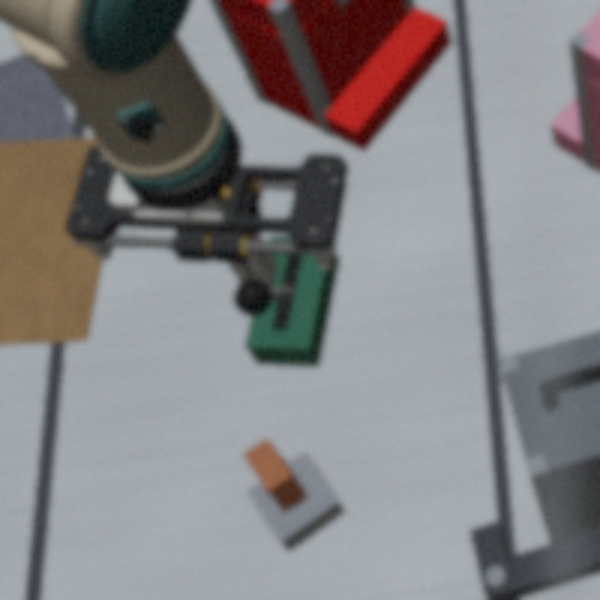

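>>> send_rows([
  {"dx":0,"dy":0,"dz":0.8,"ax":0,"ay":0,"az":0,"jaw":-1},
  {"dx":0,"dy":0,"dz":-1.0,"ax":0,"ay":0,"az":0,"jaw":-1},
  {"dx":0,"dy":0,"dz":-3,"ax":0,"ay":0,"az":0,"jaw":-1},
  {"dx":-2,"dy":0,"dz":-4,"ax":0,"ay":0,"az":0,"jaw":-1},
  {"dx":-5,"dy":0,"dz":-1,"ax":0,"ay":0,"az":0,"jaw":-1},
  {"dx":-5,"dy":0,"dz":0,"ax":0,"ay":0,"az":0,"jaw":-1},
  {"dx":-5,"dy":0,"dz":0,"ax":0,"ay":0,"az":0,"jaw":-1},
  {"dx":0,"dy":0,"dz":0,"ax":0,"ay":0,"az":0,"jaw":-1},
])

```text
time: 18.55
eef_pos: [0.4312, -0.3149, 0.2544]
ee_rot: [-2.838, 1.528, -3.034]
ft_force: [0.4, -0.3, 0.3]
width: 0.0004
```

```bash
python3 - <<'E'
from h import *
rep();tiltfit("20")
z=np.load("side20.npz");im,d=z["im"],z["d"]
P=cloud("side",d).reshape(-1,3)
m=(P[:,2]>.1)&(P[:,2]<.14)&(P[:,0]>.42)&(P[:,0]<.58)&(P[:,1]>-.38)&(P[:,1]<-.27);q=P[m]
# sphere fit r=14mm
from scipy.optimize import least_squares
r=least_squares(lambda c:np.linalg.norm(q-c,axis=1)-.014,q.mean(0)-[.005,0,.008],loss="soft_l1",f_scale=.002).x
s=(r[:2]-[.487,-.323])@[np.cos(.197),-np.sin(.197)];print("ball",len(q),r.round(4),"s",s.round(4),"angle",(np.arctan2(s,r[2]-.036)+.5).round(3))
A=cloud("top",read_camera("top")[1]).reshape(-1,3)
for nm,(lo,hi,xr,yr) in {"elec":(.02,.11,(.58,.75),(-.4,-.25)),"bottle":(.1,.16,(.38,.52),(.2,.33))}.items():
    for w,B in (("now",A),("was",cloud("top",np.load("top0.npz")["d"]).reshape(-1,3))):
        m=(B[:,2]>lo)&(B[:,2]<hi)&(B[:,0]>xr[0])&(B[:,0]<xr[1])&(B[:,1]>yr[0])&(B[:,1]<yr[1]);print(nm,w,m.sum(),B[m].mean(0).round(4))
E
```

```text
tcp [ 0.4312 -0.3149  0.2544] t 18.55 yaw -0.196 tilt 0.043 F [ 0.4 -0.3  0.3] stopfr [-0.3103 -0.1933]
face n 1362 yaw 0.0013 tilt 0.001 far x at table 0.0004 far y 0.0095
ball 127 [ 0.5265 -0.3301  0.1095] s 0.0401 angle 0.999
elec now 460 [ 0.6482 -0.319   0.059 ]
elec was 461 [ 0.6482 -0.3186  0.0588]
bottle now 298 [0.4604 0.28   0.1235]
bottle was 284 [0.4608 0.2794 0.1241]
```

View pics/side20.png

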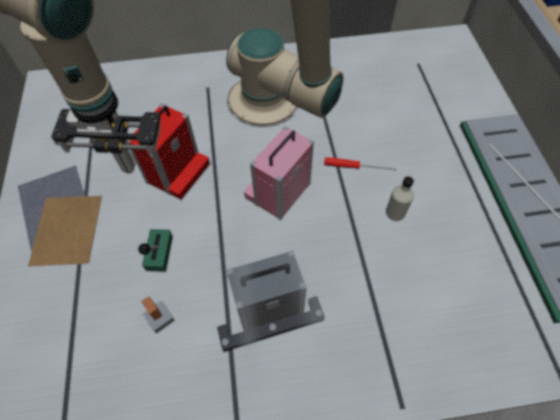

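The lever is fully over at 0.999 rad, the case is flush, and the arm is clear of everything. Handing in.

```bash
python3 -c "
from bench import *
print(sign_off(), state()['time'])"
```

```text
the job is handed in; nothing more can be done
the job is handed in; nothing more can be done
```

I slid the grey case home against the stop bar by pushing on its foot with the open fingers. Then I pushed the lever right over, away from the robot, with the fingers closed, and handed the job in with about 18.6 s of the 56 s used. No verdict was reported.

**Last checks (camera measurements):**

| Check | Measured | Limit |
|---|---|---|
| Far face of the case from the stop bar | 0.4 mm past the measured bar line, so touching within calibration | within 5 mm |
| Case off centre along the bar | 9.5 mm | 32 mm |
| Case angle to the bar | about 0.001 rad | 0.05 rad |
| Case tilt from upright | about 0.001 rad | 0.04 rad |
| Lever angle | about 1.0 rad, at its end stop | at least 0.9 rad |

- **Bystanders:** the electrode and the bottle were within 1 mm of where they started. The screwdriver I checked only by eye in the last picture; it looks unmoved.
- **Robot:** it was clear of everything, with wrist force near zero.

**What went wrong on the way:**
- **Fingers over the foot:** the fingertips end about 20 mm short of the stated TCP, so on the first push they rode up over the case's foot.
- **Case rocked:** because of that, the gripper's body pressed on the tall part of the case, and it rocked to about 0.08–0.10 rad, near the 0.12 rad limit. I saw it, backed off until the case stood upright again, and repeated the push about 20 mm lower. It then slid upright, with no measurable tilt.
- **What I can't rule out:** I measured the tilt only at the picture I took, not throughout, so it could briefly have been higher. The reported wrist force during that push was at most about 26 N in total, but I didn't measure the force on the gripper body by itself.

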